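# Hang the keys and lock the rack

## Task

Fit the T-handle fully down onto the square spindle of the key rack and turn it to swing the red keeper bar well back, clear of the pegs. Hang every loose key by its eye, each on a peg of its own, then turn the bar fully shut over the peg tips with the handle, take the handle off and stand it back upright on its cork pad. Move the keeper bar only by means of the handle, never with the gripper itself, and leave the latch, the swivel and the ferrule as they are.

Things in the scene. Friction and masses are not known exactly. Their poses are not given: they have to be found in the camera images.
- rack: Fixed wooden key rack. Origin on the counter under the rail; -x: towards the peg tips (and robot), +y: along the rail to the spindle. Base board 12 mm thick, x -57..33, y -210..200 mm. Rail x -10..10, y -215..105, z 120..150 mm, on posts at y 95 and -205. Brass pegs 8 mm thick at y 50, -20, -90, -160 rise at 45 deg from the rail's front (x -10, z 142) to tips at x -52, z 184 mm.
- peg0 (a point): Middle of the free length of the peg nearest the spindle (rack x -29, y +50, z 161 mm). The peg's axis points rack (-1, 0, 1)/sqrt 2; its tip is 33 mm farther along. An eye put on it flat at this point and let go swings down and hangs against the rail.
- peg1 (a point): The same point of the middle peg (rack y -20 mm).
- peg2 (a point): The same point of the third peg (rack y -90 mm).
- peg3 (a point): The same point of the peg farthest from the spindle (rack y -160 mm).
- keeper (a joint): Red keeper bar's hinge, vertical axis at rack x -52, y +170 mm, rad. 0 = shut at its stop: bar (355 mm from the axis, 24 wide, z 192..204 mm) lies along rack -y, 4 mm over the peg tips, so no eye passes. Grows counterclockwise from above, bar swinging back over the rail to rack +x; stop at 1.4. Stays where left; 0.06 N m turns it. Starts at 0 to 0.12.
- spindle (a point): On the keeper's axis at the top of its round hub (208 mm over the counter, 40 mm across), foot of the 20 x 20 mm square steel spindle, 36 mm tall. Turns with the bar: z up, -y along the bar, x and y normal to the square's faces. The handle's underside rests on this face when seated.
- handle: Loose brass and wood T-handle, about 220 g, standing on the pad at the start. Origin: centre of its underside. Hub 40 x 40 mm, 42 high, square bore from below 21.5 mm wide, 37 deep, sides along its x and y (about 0.08 rad of play on the spindle). Wooden grip bar on top, 80 mm along x, 14 thick along y, 42 to 68 mm above the origin.
- pad: Fixed cork pad on the counter, 130 x 130 mm, 3 mm thick, origin under its centre: home of the T-handle.
- key_a: Loose key of blued (dark blue-black) steel, about 110 g, lying flat on the counter (absent in some starts: None). Origin: underside, mid-shank; x along it to the eye. Shank 18 mm wide, 12 high, x -48..36 mm; crosspiece 36 wide, 10 high at x -58..-46; round eye 7 thick, 42 outside and 28 inside diameter, centred at x +55.
- key_b: Loose key of brass, about 110 g, lying flat on the counter (absent in some starts: None). Origin: underside, mid-shank; x along it to the eye. Shank 18 mm wide, 12 high, x -48..36 mm; crosspiece 36 wide, 10 high at x -58..-46; round eye 7 thick, 42 outside and 28 inside diameter, centred at x +55.
- key_c: Loose key of copper, about 110 g, lying flat on the counter (absent in some starts: None). Origin: underside, mid-shank; x along it to the eye. Shank 18 mm wide, 12 high, x -48..36 mm; crosspiece 36 wide, 10 high at x -58..-46; round eye 7 thick, 42 outside and 28 inside diameter, centred at x +55.
- key_d: Loose key of bright steel, about 110 g, lying flat on the counter (absent in some starts: None). Origin: underside, mid-shank; x along it to the eye. Shank 18 mm wide, 12 high, x -48..36 mm; crosspiece 36 wide, 10 high at x -58..-46; round eye 7 thick, 42 outside and 28 inside diameter, centred at x +55.
- key_a_eye (a point): Centre of the eye of key_a (x +55 mm, 3.5 mm above the underside).
- key_b_eye (a point): Centre of the eye of key_b (x +55 mm, 3.5 mm above the underside).
- key_c_eye (a point): Centre of the eye of key_c (x +55 mm, 3.5 mm above the underside).
- key_d_eye (a point): Centre of the eye of key_d (x +55 mm, 3.5 mm above the underside).
- latch: Brass porthole latch, 70 x 40 mm, 22 mm high, lying at the right; origin under its centre. Leave alone.
- swivel: Bronze swivel, 93 x 34 mm, 18 mm high, lying at the left; origin under its centre. Leave alone.
- ferrule: Copper ferrule, a tube 28 mm across and 30 mm high, standing at the left; origin under its centre. Leave alone.
Mind the look-alikes: they are no part of the job. Of the things like the key_a, leave any that is green or pink; of the rest the smaller one is meant.

How it is judged:
On the way, in this order (a step that is already met when the one before it is completed fails the run):
1. the T-handle is fully seated on the square spindle (horizontal distance between handle and spindle below 0.004 m and z of handle in the frame of spindle between -0.005 and 0.005 m and angle between handle's own z axis and vertical below 0.1 rad), for 0.2 s.
2. the keeper bar is turned back by more than 0.8 rad with the handle on the spindle (horizontal distance between handle and spindle below 0.004 m and value of joint keeper above 0.8 rad), for 0.2 s.
3. every key present hangs by its eye on a peg of its own ((distance between key_a_eye and peg0 below 0.04 m or distance between key_a_eye and peg1 below 0.04 m or distance between key_a_eye and peg2 below 0.04 m or distance between key_a_eye and peg3 below 0.04 m) and angle between each of key_a, key_b, key_c, key_d's own x axis and vertical below 0.5 rad and linear speed of each of key_a, key_b, key_c, key_d below 0.05 m/s and (distance between key_b_eye and peg0 below 0.04 m or distance between key_b_eye and peg1 below 0.04 m or distance between key_b_eye and peg2 below 0.04 m or distance between key_b_eye and peg3 below 0.04 m) and (distance between key_c_eye and peg0 below 0.04 m or distance between key_c_eye and peg1 below 0.04 m or distance between key_c_eye and peg2 below 0.04 m or distance between key_c_eye and peg3 below 0.04 m) and (distance between key_d_eye and peg0 below 0.04 m or distance between key_d_eye and peg1 below 0.04 m or distance between key_d_eye and peg2 below 0.04 m or distance between key_d_eye and peg3 below 0.04 m) and distance between key_a_eye and key_b_eye above 0.035 m and distance between each of key_a_eye, key_b_eye and key_c_eye above 0.035 m and distance between each of key_a_eye, key_b_eye, key_c_eye and key_d_eye above 0.035 m), for 0.3 s.
4. the keeper bar is shut (below 0.06 rad) with the handle on the spindle (horizontal distance between handle and spindle below 0.004 m and value of joint keeper below 0.06 rad), for 0.2 s.
At the end, for the whole second after the job is handed in: Every key present hangs at rest by its eye on its own peg (eye centre within 40 mm of the peg's middle point, eye end up within 0.5 rad), the keeper bar is shut (below 0.06 rad), and the T-handle stands upright at rest on the cork pad, its middle within 50 mm of the pad's (all of step 3 and value of joint keeper below 0.06 rad and horizontal distance between handle and pad below 0.05 m and height (world z) of handle below 0.008 m and angle between handle's own z axis and vertical below 0.1 rad and linear speed of handle below 0.02 m/s); the robot touches nothing.
It fails at once if the latch is moved more than 30 mm (distance of latch from where it was at the start of the episode above 0.03 m).
It fails at once if the swivel is moved more than 30 mm (distance of swivel from where it was at the start of the episode above 0.03 m).
It fails at once if the ferrule is moved more than 30 mm (distance of ferrule from where it was at the start of the episode above 0.03 m).
It fails at once if the gripper itself pushes the keeper bar (over 4 N) (contact force between the fingers and keeper above 4 N).
Of key_a, key_b, key_c, key_d only 3 to 4 are there at a start; the rules pass over those that are not, and their reading is None.
At some moment in a run one of key_a, key_b, key_c, key_d may be knocked a few centimetres aside while the robot is not near it.
It also fails if it takes over 208 s, if anything falls off the work surface, if the arm or the gripper's body presses on something with over 40 N, if the wrist force passes 120 N, or if a joint passes its speed limit or range.

## Robot

A 6-joint arm with a two-finger parallel gripper is mounted at the origin on the work surface. World frame = base frame: x ahead of the robot, y to its left, z up, the work surface at z = 0. Lengths are in m, angles in rad, forces in N, time in s.
With the tool pointing down it reaches from about 0.375 to 0.975 m from the base axis. Payload 3.8 kg.
Tool frame: the origin (TCP) lies midway between the tips of the shut fingers; the grasp point (between the pads) lies 19 mm behind it; x points along the fingers, y is the direction in which the jaws open and shut, and the axes are right-handed (so a half turn about x gives the same grasp; the last joint's range is limited). The gripper opens to 88 mm and grips with 3 to 60 N. Pads are 18 mm wide; open, the fingers measure 123 mm over their backs; the gripper's body (75 mm by 187 mm) begins 45 mm behind the grasp point.
Start: joints at [-1.224, 0.264, 1.604, -0, 1.274, -0.037], TCP at [0.253, -0.626, 0.239] pointing down, gripper open.
Joint ranges: [-2.63, 2.63], [-0.94, 2.18], [0.31, 2.57], [-1.31, 4.45], [0, 2.66], [-2.55, 2.55]. Speed limits (rad/s): [2.57, 2.57, 3.14, 3.14, 3.14, 3.14].

## Interface

Orientations are given as a rotation vector (axis times angle).
In Python, from cell import manip, inverse_kinematics, cams, order gives the robot as it stands. Calls block until the motion is done:
- manip.move_pose(position, orientation): joint-space move of the TCP to a pose.
- manip.move_linear(position, rate=0.15, rot=None): straight line of the TCP; rot=None keeps the orientation; rate is the mean speed in m/s.
- manip.set_joints(angles): joint-space move.
- manip.set_gripper(opening, force=None): finger opening in m; force is the grip in N (None keeps the last); returns when the fingers have stopped.
- manip.dwell(seconds).
- inverse_kinematics(position, orientation): joint angles nearest the present ones, or None.
- manip.state(): the state.
- cams.capture(name): name is "scene" or "top" or "wrist"; returns a dict with "image" (480x640x3 uint8, blue, green, red), "z_map" (480x640 float32, m along the optical axis (not along the pixel's ray), 0 where there is no reading), "intrinsics" (3x3 intrinsics, pixels), "position" and "orientation" of the camera in the world; the wrist camera has in their place "T_tool_cam" (4x4, takes a point from camera to tool coordinates, whose origin is the TCP and whose axes are the tool frame's). Camera axes: x right, y down, z forward; pixel columns grow to the right and rows downward; lengths in m; the calibration is good to about 2 mm. A picture is of the moment at which its call begins: read the wrist's pose just before it.
A pose or a line that the arm cannot do raises manip.IKError and nothing moves.
- order.close_job(): hands the job in, once; it reports no verdict.
The state is a dict: "clock": time; "joint_pos": joint angles; "joint_velocities": joint speeds; "tau": joint torques, N m; "tool_pos": TCP position; "tcp_rot": TCP orientation; "contact_force": force on the tool from outside, world axes, zero at the start; "moment": the same for the moment, N m; "gripper_width": finger opening in m.
Only numpy, scipy, OpenCV 4.12 (cv2) and the standard library are available. Lean on these libraries where they do the work, as an engineer would, in place of code of your own. Each camera call takes 0.05 s, during which the arm holds its last target.

## Working session

There is one attempt and no reset: what is moved stays moved. The work goes in short steps, each a Python script; the robot and the scene stay as the last script left them, time stands still between calls to the robot, and variables do not carry over. Pictures are saved under pics/ and viewed, and the job is handed in when it is done.

```bash
ls; mkdir -p pics
cat > h.py <<'E'
import numpy as np, cv2, os
from cell import manip, inverse_kinematics, cams, order
from scipy.spatial.transform import Rotation as R
E
python3 - <<'E'
from h import *
for n in ["scene","top","wrist"]:
    c=cams.capture(n); cv2.imwrite(f"pics/{n}0.png",c["image"])
    np.savez(f"{n}0.npz",**{k:v for k,v in c.items()})
    print(n,[(k,np.round(v,3).tolist()) for k,v in c.items() if k not in("image","z_map")])
print(manip.state())
E
```

```text
pics
scene [('intrinsics', [[462.915, 0.0, 321.363], [0.0, 462.915, 237.431], [0.0, 0.0, 1.0]]), ('position', [1.378, 0.249, 0.822]), ('orientation', [-1.52, -1.883, 0.937])]
top [('intrinsics', [[484.76, 0.0, 328.08], [0.0, 484.76, 237.91], [0.0, 0.0, 1.0]]), ('position', [0.363, 0.03, 1.256]), ('orientation', [-2.167, 2.136, -0.15])]
wrist [('intrinsics', [[377.943, 0.0, 321.527], [0.0, 377.943, 243.144], [0.0, 0.0, 1.0]]), ('T_tool_cam', [[0.0, -0.319, 0.948, -0.145], [1.0, -0.0, -0.001, 0.001], [0.001, 0.948, 0.319, -0.083], [0.0, 0.0, 0.0, 1.0]])]
{'clock': 0.15, 'joint_pos': array([-1.22389292e+00,  2.64608840e-01,  1.60505320e+00,  1.37722463e-05,
        1.27369467e+00, -3.68785106e-02]), 'joint_velocities': array([ 0.00058459, -0.00271422, -0.00298201, -0.00121515, -0.00246046,
       -0.00012666]), 'tau': array([ 3.69453883e-04, -5.02847242e+01, -3.57468438e+01,  7.28403032e-02,
        2.48982687e-02, -1.02607155e-04]), 'tool_pos': array([ 0.25256991, -0.6253758 ,  0.23765848]), 'tcp_rot': array([ 2.01169109,  0.39266988, -2.01222265]), 'contact_force': array([ 0.59863624,  0.62199496, -0.95831032]), 'moment': array([ 0.00741644,  0.00848129, -0.02195065]), 'gripper_width': 0.08827558363019967}
```

View pics/scene0.png

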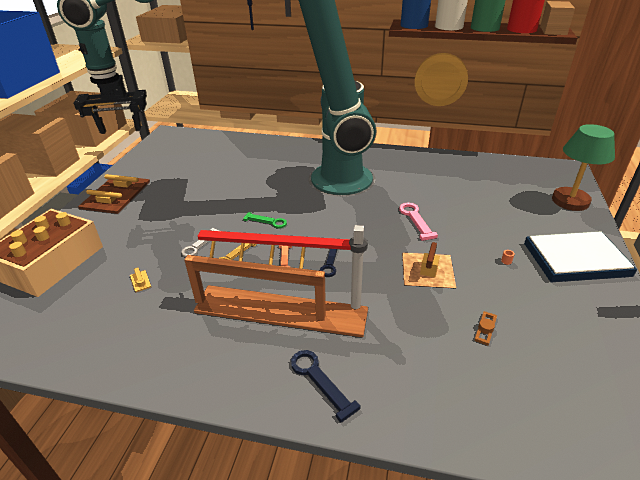

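View pics/top0.png

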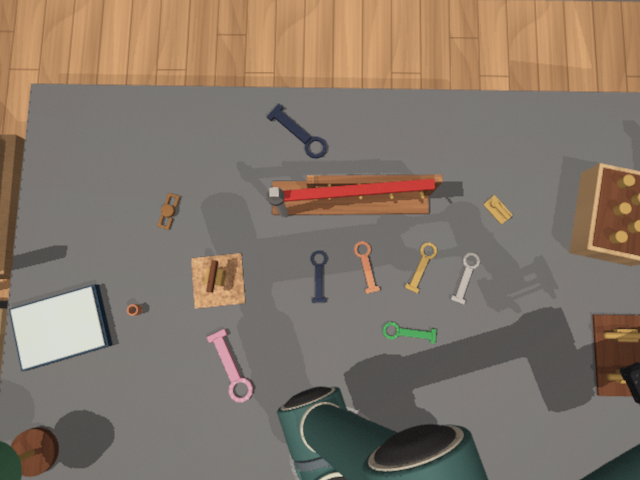

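View pics/wrist0.png

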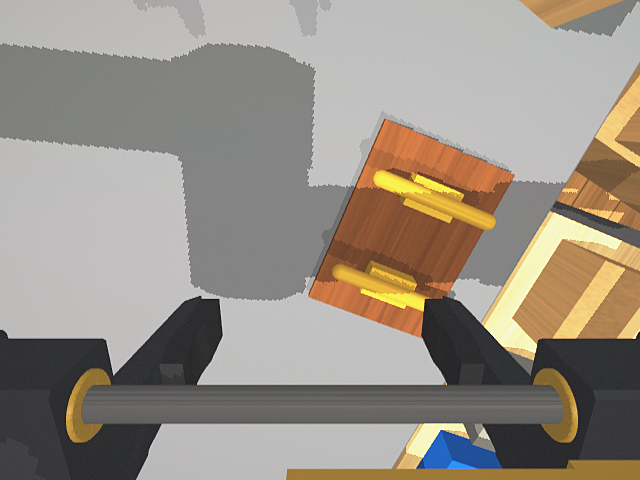

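```bash
cat >> h.py <<'E'
def cloud(c,pose=None):
    K=c["intrinsics"]; z=c["z_map"]; v,u=np.mgrid[:z.shape[0],:z.shape[1]]
    P=np.stack([(u-K[0,2])/K[0,0]*z,(v-K[1,2])/K[1,1]*z,z],-1)
    if "T_tool_cam" in c:
        T=c["T_tool_cam"]; P=P@T[:3,:3].T+T[:3,3]
        p,r=pose; M=R.from_rotvec(r).as_matrix()
    else: p,M=c["position"],R.from_rotvec(c["orientation"]).as_matrix()
    W=P@M.T+p; W[z==0]=np.nan
    return W
def ray_plane(c,uv,zp):
    K=c["intrinsics"]; M=R.from_rotvec(c["orientation"]).as_matrix()
    uv=np.atleast_2d(uv).astype(float)
    d=np.c_[(uv[:,0]-K[0,2])/K[0,0],(uv[:,1]-K[1,2])/K[1,1],np.ones(len(uv))]@M.T
    return c["position"]+d*((zp-c["position"][2])/d[:,2])[:,None]
def project(c,P):
    K=c["intrinsics"]; M=R.from_rotvec(c["orientation"]).as_matrix()
    q=(np.atleast_2d(P)-c["position"])@M; return np.c_[q[:,0]/q[:,2]*K[0,0]+K[0,2],q[:,1]/q[:,2]*K[1,1]+K[1,2]]
def rect(P):
    r=cv2.minAreaRect(np.float32(P[:,:2]*1000)); return r, cv2.boxPoints(r)
E
python3 - <<'E'
from h import *
for n in ["top","scene"]:
    c=dict(np.load(f"{n}0.npz")); W=cloud(c)
    hsv=cv2.cvtColor(c["image"],cv2.COLOR_BGR2HSV)
    m0=(np.abs(W[...,2])<.01)&(W[...,0]>.3)&(W[...,0]<.8)
    print(n,"table z",np.nanmedian(W[m0][:,2]))
    def rep(name,m):
        m=cv2.morphologyEx(m.astype(np.uint8),cv2.MORPH_OPEN,np.ones((2,2)))
        k,l,s,ce=cv2.connectedComponentsWithStats(m)
        for i in range(1,k):
            if s[i,4]>25:
                P=W[l==i]; r,b=rect(P); print(name,s[i,4],"px",np.round(ce[i]),"med",np.round(np.nanmedian(P,0)*1000),"rect",[np.round(x,1) for x in r])
    z=W[...,2]; roi=(W[...,0]>.25)&(W[...,0]<.95)&(abs(W[...,1])<.45)
    H,S,V=hsv[...,0],hsv[...,1],hsv[...,2]
    rep("red bar",roi&(z>.185)&(z<.215)&(S>180)&((H<5)|(H>175)))
    rep("spindle",roi&(z>.235)&(z<.26))
    rep("rail",roi&(z>.143)&(z<.156))
    rep("base",roi&(z>.008)&(z<.016))
    rep("grip",roi&(z>.06)&(z<.08))
    rep("hub200-215 grey",roi&(z>.2)&(z<.215)&(S<60))
E
```

```text
top table z -0.00026382832334626016
red bar 92 px [427. 186.] med [ 631. -191.  203.] rect [array([ 645. , -203.3]), array([19. , 64.7]), np.float64(29.4)]
red bar 88 px [407. 188.] med [ 625. -149.  204.] rect [array([ 641.7, -161.7]), array([23.9, 73.5]), np.float64(51.9)]
red bar 36 px [417. 187.] med [ 626. -170.  203.] rect [array([ 640.1, -187.8]), array([19.8, 60.8]), np.float64(32.9)]
red bar 98 px [387. 190.] med [ 620. -105.  201.] rect [array([ 635.1, -115.5]), array([40.6, 77.1]), np.float64(7.1)]
red bar 167 px [349. 191.] med [619. -19. 203.] rect [array([621.4, -17.4]), array([41.3, 56. ]), np.float64(34.6)]
red bar 34 px [322. 194.] med [609.  43. 203.] rect [array([620.5,  43.6]), array([40.9, 13.2]), np.float64(1.9)]
red bar 50 px [330. 193.] med [609.  25. 203.] rect [array([621.4,  24.6]), array([14. , 40.5]), np.float64(87.1)]
red bar 36 px [315. 196.] med [607.  60. 202.] rect [array([617.8,  58.7]), array([40.4, 15.7]), np.float64(7.0)]
red bar 99 px [293. 195.] med [604. 110. 203.] rect [array([614.4, 105.8]), array([40.7, 35.7]), np.float64(2.8)]
spindle 92 p
[... 3227 characters left out ...]
.float64(47.2)]
base 192 px [349. 411.] med [881. 180.  13.] rect [array([nan, nan]), array([0., 0.]), np.float64(0.0)]
grip 130 px [432. 254.] med [439. 316.  70.] rect [array([392.2, 321.3]), array([ 12.3, 164.4]), np.float64(83.0)]
grip 68 px [197. 286.] med [ 672. -221.   65.] rect [array([ 630.3, -234.4]), array([94.4, 21.2]), np.float64(16.0)]
grip 63 px [357. 292.] med [613. 151.  65.] rect [array([572.8, 154.6]), array([19.2, 88.3]), np.float64(80.6)]
grip 59 px [320. 304.] med [666.  76.  65.] rect [array([636.4,  77.6]), array([17.9, 67.4]), np.float64(83.7)]
hub200-215 grey 159 px [359. 245.] med [615. 151. 207.] rect [array([476.9, 137.2]), array([298.4,  35. ]), np.float64(5.5)]
```

Run:
```python
import cv2
im=cv2.imread("pics/top0.png"); cv2.imwrite("pics/t_rack.png",cv2.resize(im[160:310,180:500],(800,375),interpolation=cv2.INTER_CUBIC))
im=cv2.imread("pics/scene0.png"); cv2.imwrite("pics/s_rack.png",cv2.resize(im[190:350,160:480],(800,400),interpolation=cv2.INTER_CUBIC))
```

```text
(no output)
```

View pics/t_rack.png

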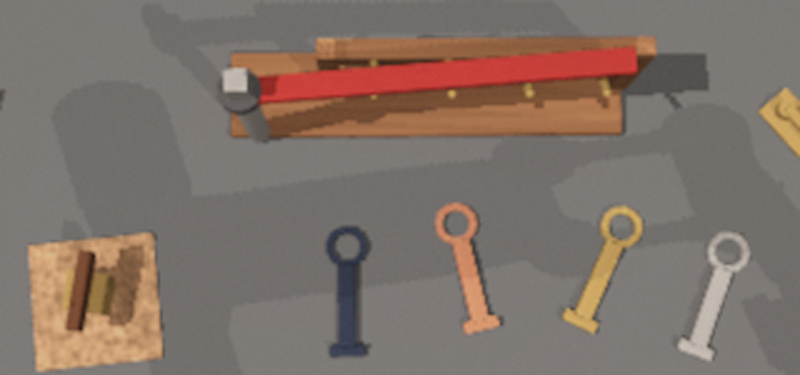

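View pics/s_rack.png

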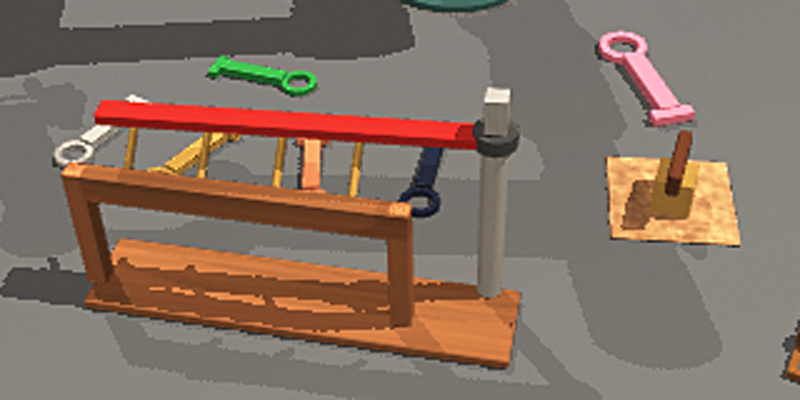

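```bash
cat >> h.py <<'E'
def down(yaw):
    y=np.array([np.cos(yaw),np.sin(yaw),0]); x=np.array([0,0,-1.]); return R.from_matrix(np.c_[x,y,np.cross(x,y)]).as_rotvec()
def shot(name):
    s=manip.state(); c=cams.capture("wrist"); T=c.pop("T_tool_cam"); M=R.from_rotvec(s["tcp_rot"]).as_matrix()
    c["position"]=s["tool_pos"]+M@T[:3,3]; c["orientation"]=R.from_matrix(M@T[:3,:3]).as_rotvec()
    cv2.imwrite(f"pics/{name}.png",c["image"]); np.savez(f"{name}.npz",**c); return c
def load(n): return dict(np.load(n+".npz"))
E
python3 - <<'E'
from h import *
s=manip.state(); print(R.from_rotvec(s["tcp_rot"]).as_matrix().round(2))
for n,p in [("w_keys",(.40,-.13,.42)),("w_rack",(.55,-.02,.45)),("w_hand",(.40,.28,.42))]:
    for yaw in (np.pi/2,-np.pi/2):
        q=inverse_kinematics(p,down(yaw)); print(n,yaw,None if q is None else np.round(q,2))
    manip.move_pose(p,down(np.pi/2)); manip.dwell(.2); shot(n); print(manip.state()["clock"])
E
```

```text
[[-0.    0.37 -0.93]
 [ 0.   -0.93 -0.37]
 [-1.   -0.   -0.  ]]
w_keys 1.5707963267948966 [-0.37 -0.29  1.83  0.    1.6  -1.94]
w_keys -1.5707963267948966 [-0.37 -0.29  1.83 -0.    1.6   1.2 ]
2.375
w_rack 1.5707963267948966 [-0.08 -0.03  1.55  0.    1.62 -1.65]
w_rack -1.5707963267948966 [-0.08 -0.03  1.55 -0.    1.62  1.49]
3.4
w_hand 1.5707963267948966 [ 0.56 -0.15  1.72 -0.    1.58 -1.01]
w_hand -1.5707963267948966 [ 0.56 -0.15  1.72 -0.    1.58  2.13]
4.925
```

View pics/w_rack.png

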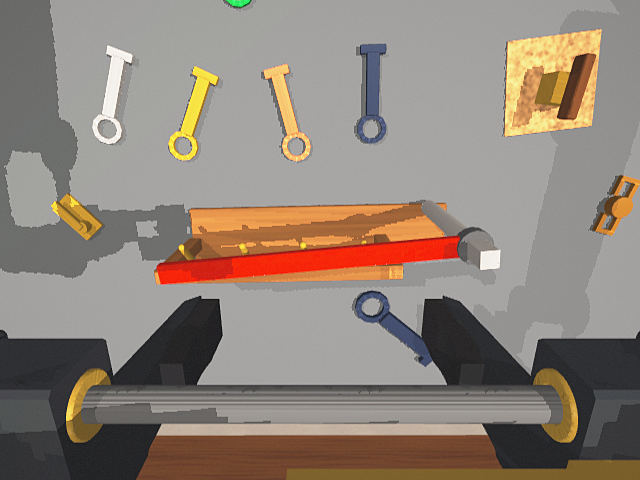

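View pics/w_keys.png

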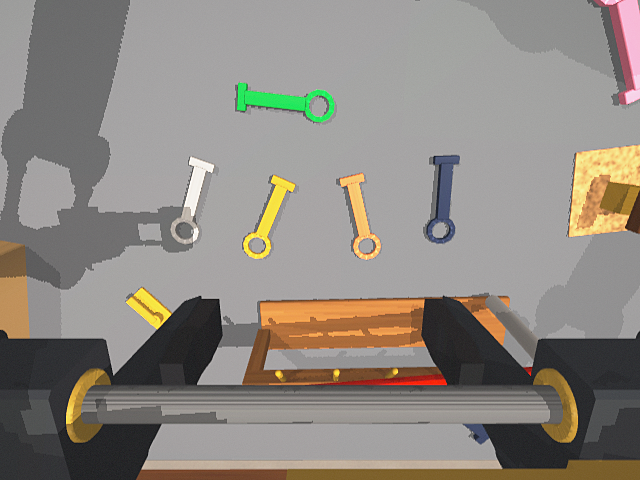

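View pics/w_hand.png

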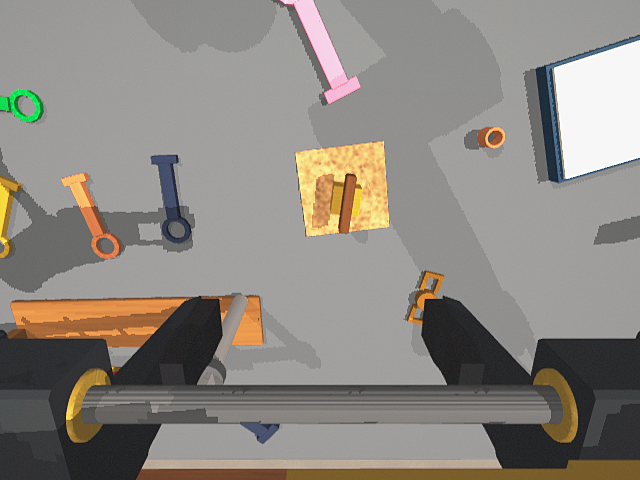

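```bash
cat > meas.py <<'E'
from h import *
RNG={"a":((105,60,30),(125,255,140)),"b":((20,120,90),(30,255,255)),"c":((8,90,120),(18,255,255)),"d":((0,0,185),(180,40,255))}
def keypose(c,k,near=None,zt=.0095):
    hsv=cv2.cvtColor(c["image"],cv2.COLOR_BGR2HSV); m=cv2.inRange(hsv,*map(np.array,RNG[k]))
    W=cloud(c); roi=(W[...,2]<.05)&(W[...,0]>.25)&(W[...,0]<.56)&(W[...,1]<.16)&(W[...,1]>-.45)
    m[~roi]=0
    m=cv2.morphologyEx(m,cv2.MORPH_CLOSE,np.ones((3,3)))
    n,l,s,ce=cv2.connectedComponentsWithStats(m)
    best=None
    for i in range(1,n):
        if s[i,4]<120: continue
        v,u=np.nonzero(l==i); P=ray_plane(c,np.c_[u,v],zt)[:,:2]
        r=cv2.minAreaRect(np.float32(P*1000)); L=max(r[1]); w=min(r[1])
        if not(115<L<155 and 30<w<52): continue
        # eye = hole: inner contour
        cs,h=cv2.findContours((l==i).astype(np.uint8),cv2.RETR_CCOMP,cv2.CHAIN_APPROX_NONE)
        holes=[(cv2.contourArea(x),x) for x,hh in zip(cs,h[0]) if hh[3]>=0]
        if not holes: print(k,"no hole",r); continue
        a,x=max(holes,key=lambda t:t[0]); 
        e=ray_plane(c,cv2.fitEllipse(x)[0],.007)[0,:2] if len(x)>=5 else None
        box=cv2.boxPoints(r)/1000
        # far-end midpoint: two corners farthest from eye
        d=np.linalg.norm(box-e,axis=1); tail=box[np.argsort(d)[-2:]].mean(0)
        ax=(e-tail)/np.linalg.norm(e-tail)
        best=dict(eye=e,yaw=np.arctan2(ax[1],ax[0]),L=L,w=w,tl=np.linalg.norm(e-tail),org=e-.055*ax,px=ce[i])
    return best
E
python3 - <<'E'
from meas import *
np.set_printoptions(suppress=True,precision=4)
for n in ["w_keys","w_rack","top0"]:
    c=load(n)
    for k in "abcd":
        b=keypose(c,k); print(n,k,b and {q:np.round(v,3).tolist() for q,v in b.items()})
E
```

```text
w_keys a {'eye': [0.482, 0.051], 'yaw': 0.044, 'L': 131.41, 'w': 41.856, 'tl': 0.112, 'org': [0.427, 0.049], 'px': [443.239, 196.049]}
w_keys b {'eye': [0.507, -0.232], 'yaw': -0.423, 'L': 132.686, 'w': 41.38, 'tl': 0.113, 'org': [0.457, -0.21], 'px': [269.105, 215.276]}
w_keys c {'eye': [0.507, -0.061], 'yaw': 0.254, 'L': 123.762, 'w': 41.93, 'tl': 0.103, 'org': [0.454, -0.075], 'px': [362.393, 229.269]}
w_keys d {'eye': [0.482, -0.342], 'yaw': -0.364, 'L': 132.486, 'w': 40.803, 'tl': 0.113, 'org': [0.431, -0.323], 'px': [192.903, 195.379]}
w_rack a {'eye': [0.483, 0.052], 'yaw': 0.052, 'L': 131.73, 'w': 40.144, 'tl': 0.112, 'org': [0.428, 0.05], 'px': [372.124, 89.253]}
w_rack b {'eye': [0.507, -0.232], 'yaw': -0.431, 'L': 132.775, 'w': 41.565, 'tl': 0.112, 'org': [0.457, -0.209], 'px': [192.826, 111.637]}
w_rack c None
w_rack d {'eye': [0.482, -0.342], 'yaw': -0.374, 'L': 133.898, 'w': 41.818, 'tl': 0.113, 'org': [0.431, -0.322], 'px': [111.814, 92.616]}
top0 a {'eye': [0.482, 0.053], 'yaw': 0.008, 'L': 128.215, 'w': 36.144, 'tl': 0.109, 'org': [0.427, 0.052], 'px': [318.381, 278.912]}
top0 b None
top0 c {'eye': [0.508, -0.06], 'yaw': 0.216, 'L': 134.233, 'w': 43.3, 'tl': 0.113, 'org': [0.454, -0.072], 'px': [366.533, 267.042]}
top0 d None
```

Run:
```python
from h import *
np.set_printoptions(suppress=True,precision=4)
def comp(m,c,z,name,amin=30):
    m=m.astype(np.uint8); n,l,s,ce=cv2.connectedComponentsWithStats(m)
    for i in range(1,n):
        if s[i,4]<amin: continue
        v,u=np.nonzero(l==i); P=ray_plane(c,np.c_[u,v],z)[:,:2]
        r=cv2.minAreaRect(np.float32(P*1000)); print(name,s[i,4],ce[i].round(1),"cen",P.mean(0),"rect",np.round(r[0],1),np.round(r[1],1),round(r[2],2))
for n in ["w_rack","top0"]:
    c=load(n); W=cloud(c); hsv=cv2.cvtColor(c["image"],cv2.COLOR_BGR2HSV); H,S,V=[hsv[...,i].astype(int) for i in range(3)]
    z=W[...,2]
    red=((H<4)|(H>176))&(S>200)&(V>(200 if n=="w_rack" else 150))
    comp(red,c,.204,n+" red")
    box=(slice(240,275),slice(465,505)) if n=="w_rack" else (slice(180,206),slice(263,290))
    mm=np.zeros(z.shape,bool); mm[box]=True
    print(hsv[box][::3,::3,2])
    comp(mm&(S<40)&(V>(235 if n=="w_rack" else 185)),c,.244,n+" spindle")
    roi=(W[...,0]>.56)&(W[...,0]<.75)&(W[...,1]<.25)&(W[...,1]>-.27)
    base=roi&(z>.006)&(z<.018)&(H<18)&(S>90)
    # front edge: for each column the front-most row (min x)
    pts=[]
    for u in range(640):
        v=np.nonzero(base[:,u])[0]
        if len(v)<6: continue
        pts.append((u,v.min()-.5 if n=="w_rack" else v.max()+.5))
    pts=np.array(pts,float); P=ray_plane(c,pts,.012)[:,:2]
    vx=cv2.fitLine(np.float32(P*1000),cv2.DIST_HUBER,0,.01,.01).ravel(); print("front edge dir yaw",np.degrees(np.arctan2(vx[1],vx[0])),vx, P[:,1].min(),P[:,1].max())
```

```text
w_rack red 703 [431.9 250.4] cen [0.6061 0.0993] rect [605.3  94.8] [23.1 67.8] 5.92
w_rack red 63 [383.9 244.9] cen [0.5995 0.0463] rect [600.5  46.5] [ 4.2 45.8] 5.38
w_rack red 553 [356.4 258.4] cen [0.6153 0.0166] rect [613.2  12.7] [23.4 97.1] 4.69
w_rack red 1848 [224.4 268.3] cen [ 0.6268 -0.1306] rect [ 624.8 -109.3] [ 23.2 192.8] 5.39
w_rack red 55 [304.  265.9] cen [ 0.624  -0.0415] rect [623.6 -40.9] [16.8 10.8] 89.87
[[135 135 135 136 137 137 140 144 133 129 165 168 169 166]
 [ 86 124 136 138 136 138 138 141 142 136 167 164 166 167]
 [ 87 124 121 131 139 143 139 142 140 141 164 166 167 166]
 [ 91 122 123 122 127 144 144 133 130 124 131 166 163 163]
 [ 93 122 122 122 122 170 252 249 247 245 245 247 159 166]
 [ 93 123 121 123 124 183 244 242 244 244 244 246 161 166]
 [ 91 114 121 120 123 203 243 244 243 243 244 247 162 166]
 [105 138 127 124 122 216 244 242 242 245 244 249 161 164]
 [150 125 138 129 120 232 242 243 244 244 244 250 165 166]
 [149 149 150 150 136 242 245 246 247 248 249 249 167 166]
 [151 147 149 149 148 148 135 139 144 160 165 166 165 166]
 [151 146 148 150 148 150 146 151 150 150 167 165 164 166]]
w_rack spindle 339 [489.8 259.6] cen [0.6016 0.1455] rect [601.7 145.4] [19.1 18.9] 5.55
front edge dir yaw -88.87735 [  0.0196  -0.9998 600.0338 -39.1215] -0.22970090954909136 0.17373846818504188
[[126 126 124 118 108 106 109 109 108]
 [121 125 125 147 167 169 168 168 169]
 [114 122 125 135 162 172 172 173 172]
 [113 115 172 192 191 139 131 176 163]
 [114 111 157 192 191 168  67 128 147]
 [113 109 155 192 195 174  65 102 147]
 [125 108 101  93  96  95  82 146 186]
 [126 124  99 103 102 103  98 128 145]
 [125 125 121  77  76  62  76 113 166]]
top0 spindle 61 [273.5 191.6] cen [0.601  0.1462] rect [602.4 146.3] [17.6 14.9] 1.63
front edge dir yaw -89.160034 [  0.0147  -0.9999 600.9434 -82.5219] -0.23185404833942738 0.17254512884105572
```

```bash
python3 - <<'E'
import cv2
im=cv2.imread("pics/w_hand.png"); cv2.imwrite("pics/h1.png",cv2.resize(im[130:250,280:400],(720,720)[::1],interpolation=cv2.INTER_NEAREST)[:600])
E
python3 - <<'E'
from h import *
np.set_printoptions(suppress=True,precision=4)
for n,b in [("w_hand",(slice(165,240),slice(320,365))),("top0",(slice(255,300),slice(200,245))),("w_rack",(slice(45,125),slice(525,600)))]:
    c=load(n); hsv=cv2.cvtColor(c["image"],cv2.COLOR_BGR2HSV); W=cloud(c); z=W[...,2]
    H,S,V=[hsv[...,i].astype(int) for i in range(3)]
    mm=np.zeros(z.shape,bool); mm[b]=True
    g=mm&(z>.058)&(z<.085)
    for nm,m,zp in [("grip-depth",g,.071),("grip-col",mm&(H<12)&(V<170)&(S>120)&(z>.03),.071)]:
        m=cv2.morphologyEx(m.astype(np.uint8),cv2.MORPH_OPEN,np.ones((3,3)))
        nn,l,s,ce=cv2.connectedComponentsWithStats(m)
        if nn<2: print(n,nm,"none");continue
        i=1+np.argmax(s[1:,4]); v,u=np.nonzero(l==i); P=ray_plane(c,np.c_[u,v],zp)[:,:2]
        r=cv2.minAreaRect(np.float32(P*1000)); print(n,nm,s[i,4],ce[i].round(),np.round(r[0],1),np.round(r[1],1),round(r[2],1))
    print(hsv[b][::5,::4].reshape(-1,3)[[40,60,80]] )
    # pad
    roi=(abs(W[...,0]-.43)<.12)&(abs(W[...,1]-.30)<.12)&(H<25)&(S>50)
    m=cv2.morphologyEx(roi.astype(np.uint8),cv2.MORPH_CLOSE,np.ones((9,9)))
    nn,l,s,ce=cv2.connectedComponentsWithStats(m); i=1+np.argmax(s[1:,4]); v,u=np.nonzero(l==i); P=ray_plane(c,np.c_[u,v],.003)[:,:2]
    r=cv2.minAreaRect(np.float32(P*1000)); print(n,"pad",np.round(r[0],1),np.round(r[1],1),round(r[2],1))
E
```

```text
w_hand grip-depth 633 [347. 204.] [429.4 312.4] [14.6 80.3] 82.8
w_hand grip-col 27 [340. 224.] [456.1 303.7] [11.3  2.7] 0.7
[[ 21 131 253]
 [ 14 142 183]
 [ 11 169 173]]
w_hand pad [423.7 311.1] [132.7 129.9] 6.7
top0 grip-depth 211 [212. 275.] [430.5 310.3] [16.3 77.8] 82.8
top0 grip-col 186 [212. 276.] [429.1 310.5] [14.9 75. ] 83.1
[[ 13 152  67]
 [ 14 109 208]
 [ 14 127 114]]
top0 pad [422.5 311.1] [132.1 131.7] 6.8
w_rack grip-depth 997 [578.  86.] [431.5 307.9] [19.9 79.6] 82.8
w_rack grip-col 74 [565. 104.] [452.3 296.2] [13.6 13.5] 89.9
[[ 24 112 249]
 [ 28  90 247]
 [ 18 137 249]]
w_rack pad [423.4 310. ] [130.4 130.5] 6.8
```

View pics/h1.png

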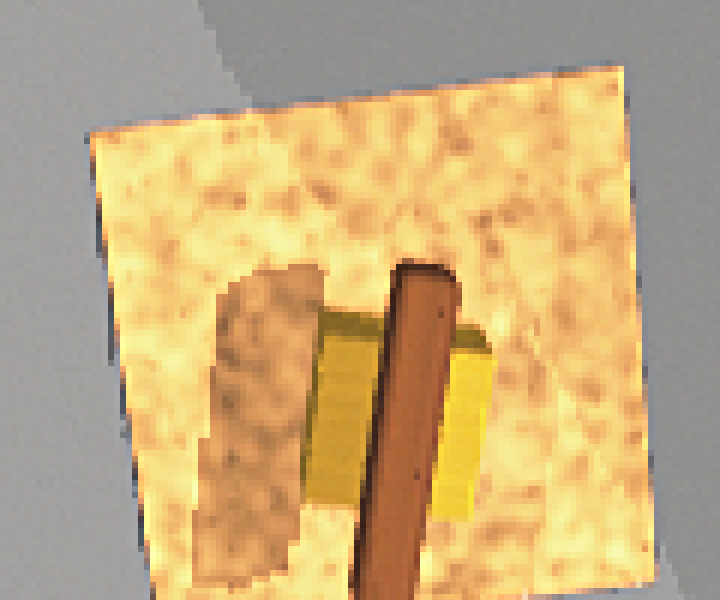

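Run:
```python
from h import *
np.set_printoptions(suppress=True,precision=4)
yaw=np.radians(-97.2); p=np.array([.4295,.3118,0])
manip.set_gripper(.05,30)
manip.move_pose(p+[0,0,.16],down(yaw)); manip.move_linear(p+[0,0,.048],.12)
print(manip.state()["contact_force"])
print(manip.set_gripper(0.0,40)); s=manip.state(); print(s["gripper_width"],s["tool_pos"],s["contact_force"])
shot("hg")
manip.move_linear(p+[0,0,.32],.25)
s=manip.state(); print(s["gripper_width"],s["contact_force"],s["clock"])
yaw=np.radians(-84.6)
manip.move_pose((.6017,.1455,.32),down(yaw)); manip.dwell(.3)
for n in ["scene","top"]:
    c=cams.capture(n); cv2.imwrite(f"pics/{n}1.png",c["image"]); np.savez(f"{n}1.npz",**c)
shot("hg2"); print(manip.state())
```

```text
[ 0.1796 -0.5207  0.102 ]
False
0.013699281898077132 [0.4296 0.3119 0.0481] [0.9392 0.7783 0.1681]
0.013675681384995288 [-0.3497 -0.1264 -2.4103] 11.4083
{'clock': 12.8083, 'joint_pos': array([0.198 , 0.1193, 1.6259, 0.    , 1.396 , 1.6736]), 'joint_velocities': array([-0.0036,  0.0029, -0.0026,  0.0011, -0.0016, -0.0008]), 'tau': array([  0.0781, -44.9518, -38.1681,   0.0144,  -0.0797,   0.001 ]), 'tool_pos': array([0.6015, 0.1461, 0.3202]), 'tcp_rot': array([ 2.173 ,  0.1036, -2.1723]), 'contact_force': array([ 0.0138, -0.5977, -1.803 ]), 'moment': array([ 0.0387,  0.0182, -0.017 ]), 'gripper_width': 0.013521510370887854}
```

Run:
```python
import cv2, numpy as np
a=cv2.imread("pics/scene1.png")[170:290,290:440]; b=cv2.imread("pics/top1.png")[130:250,200:350]
cv2.imwrite("pics/c1.png",np.hstack([cv2.resize(a,(400,320),interpolation=2),cv2.resize(b,(400,320),interpolation=2)]))
```

```text
(no output)
```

View pics/c1.png

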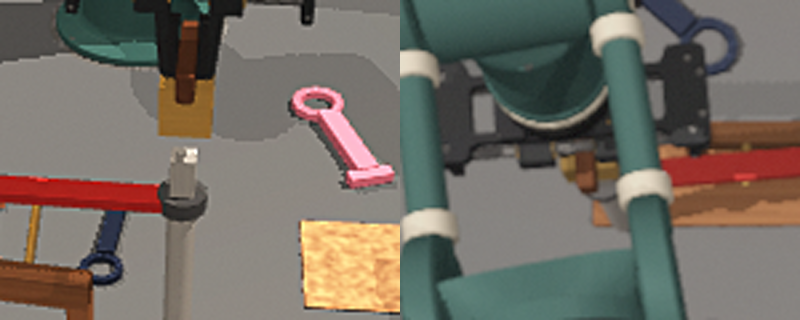

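View pics/hg2.png

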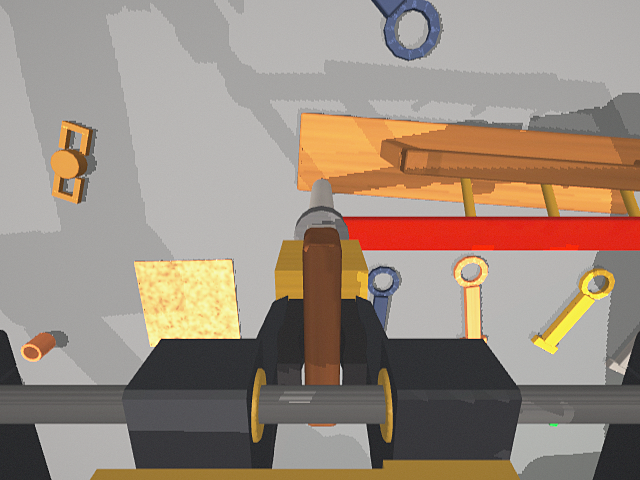

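Run:
```python
from h import *
np.set_printoptions(suppress=True,precision=4)
c=load("hg2")
print("grip end top",ray_plane(c,(322,228.5),.343),"hub far top edge",ray_plane(c,[(283,240.5),(361,241)],.317))
g=cv2.cvtColor(c["image"],cv2.COLOR_BGR2GRAY).astype(int); hv=cv2.cvtColor(c["image"],cv2.COLOR_BGR2HSV)
print(hv[222:246,322,:].tolist()); print(hv[232:246,285].tolist()); print(hv[255,268:375,0].tolist()); 
for n in ["scene1","scene0"]:
    c=load(n); 
    for nm,z,ctr in [("bore/hub bottom",.2751,(.6015,.1461)),("spindle top",.244,(.6017,.1455))]:
        h=.02 if z>.25 else .01
        t=np.radians(5.4); Rm=np.array([[np.cos(t),-np.sin(t)],[np.sin(t),np.cos(t)]])
        P=np.array([[a*h,b*h] for a,b in [(1,1),(1,-1),(-1,-1),(-1,1)]])@Rm.T+ctr
        print(n,nm,project(c,np.c_[P,[z]*4]).round(1).tolist())
im=load("scene1")["image"]; cv2.imwrite("pics/c2.png",cv2.resize(im[190:270,330:400],(700,800)[:2],interpolation=0)[:600])
```

```text
grip end top [[0.6485 0.1502 0.343 ]] hub far top edge [[0.6342 0.1649 0.317 ]
 [0.637  0.1329 0.317 ]]
[[150, 3, 81], [0, 3, 79], [0, 14, 110], [11, 19, 151], [11, 25, 145], [12, 48, 117], [11, 164, 87], [10, 144, 94], [11, 154, 96], [10, 140, 95], [10, 152, 94], [10, 141, 94], [12, 152, 92], [11, 145, 93], [11, 134, 95], [11, 151, 93], [10, 137, 93], [10, 133, 92], [10, 144, 92], [9, 142, 88], [11, 146, 89], [9, 139, 99], [10, 152, 111], [10, 158, 113]]
[[0, 5, 187], [15, 3, 187], [15, 5, 187], [15, 3, 186], [10, 4, 186], [10, 4, 187], [105, 3, 187], [15, 14, 186], [18, 106, 171], [20, 194, 162], [20, 186, 163], [19, 175, 162], [20, 188, 160], [20, 181, 161]]
[15, 30, 8, 0, 15, 0, 20, 0, 165, 113, 18, 20, 20, 19, 20, 19, 19, 20, 19, 20, 20, 20, 20, 20, 20, 20, 20, 20, 20, 19, 19, 20, 20, 20, 19, 5, 10, 11, 11, 11, 10, 11, 12, 12, 9, 11, 11, 10, 11, 11, 10, 11, 11, 12, 12, 11, 12, 12, 13, 10, 11, 12, 12, 10, 12, 12, 11, 11, 11, 10, 11, 11, 9, 6, 20, 19, 20, 20, 19, 19, 19, 20, 19, 20, 19, 19, 20, 19, 20, 19, 19, 19, 19, 20, 19, 18, 115, 150, 10, 20, 23, 20, 15, 0, 12, 15, 12]
scene1 bore/hub bottom [[368.1, 221.4], [348.3, 220.2], [349.8, 209.1], [369.0, 210.2]]
scene1 spindle top [[362.5, 230.5], [352.9, 229.9], [353.5, 224.2], [363.0, 224.8]]
scene0 bore/hub bottom [[368.1, 221.4], [348.3, 220.2], [349.8, 209.1], [369.0, 210.2]]
scene0 spindle top [[362.5, 230.5], [352.9, 229.9], [353.5, 224.2], [363.0, 224.8]]
```

View pics/c2.png

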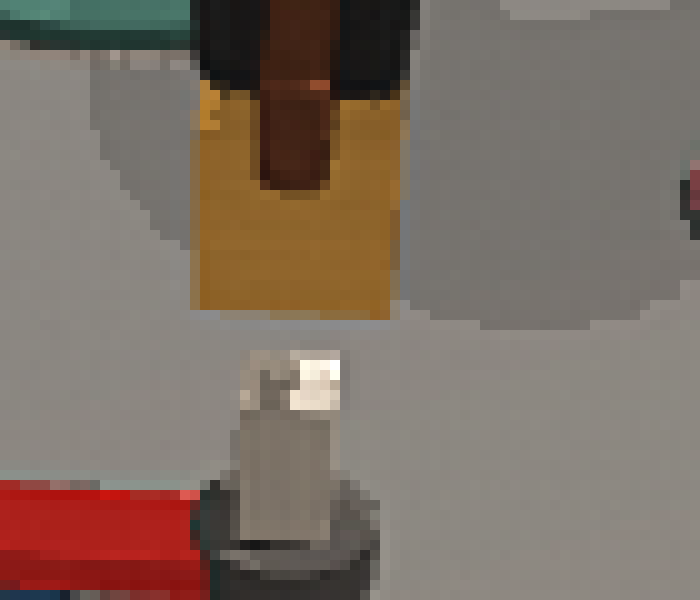

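Run:
```python
from h import *
np.set_printoptions(suppress=True,precision=4)
c=load("hg2")
print("grip end bottom",ray_plane(c,(322,227.5),.317),"hub far bottom edge",ray_plane(c,[(283,239.8),(361,240.3)],.275), "hub sides",ray_plane(c,[(277.5,255),(363.8,255)],.275))
g=cv2.cvtColor(c["image"],cv2.COLOR_BGR2HSV)
cv2.imwrite("pics/c3.png",cv2.resize(c["image"][185:285,255:395],(770,550),interpolation=0))
```

```text
grip end bottom [[0.6413 0.1495 0.317 ]] hub far bottom edge [[0.6204 0.1682 0.275 ]
 [0.6241 0.127  0.275 ]] hub sides [[0.6116 0.1706 0.275 ]
 [0.616  0.1245 0.275 ]]
```

View pics/c3.png

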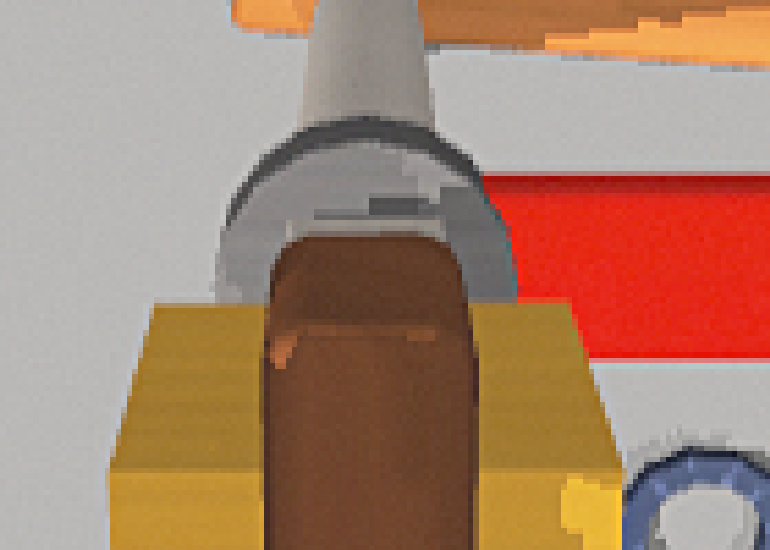

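Run:
```python
from h import *
np.set_printoptions(suppress=True,precision=4)
c=load("hg2")
print(ray_plane(c,[(321.5,209.8),(294.5,235),(348.7,235),(307.7,225),(335.9,225)],.208))
```

```text
[[0.6225 0.1479 0.208 ]
 [0.6023 0.1653 0.208 ]
 [0.606  0.1269 0.208 ]
 [0.6106 0.1566 0.208 ]
 [0.6125 0.1367 0.208 ]]
```

Run:
```python
from h import *
np.set_printoptions(suppress=True,precision=4)
manip.move_linear((.602,.1459,.292),.1)
f0=manip.state()["contact_force"]
for z in [.288,.285,.282,.279,.276,.270,.264,.258,.254]:
    manip.move_linear((.602,.1459,z),.04); s=manip.state(); f=s["contact_force"]-f0
    print(z,s["tool_pos"],f,s["gripper_width"])
    if abs(f[2])>12: print("contact"); break
print(s["clock"])
```

```text
0.288 [0.6025 0.1459 0.2888] [-0.8299  0.6802  2.0013] 0.013744668156311422
0.285 [0.6017 0.1458 0.2844] [-1.2221  0.5746  0.233 ] 0.013445635593120574
0.282 [0.6017 0.1458 0.2813] [-0.5316  0.4817 -0.2976] 0.013566398722919384
0.279 [0.6019 0.1459 0.2786] [-1.1736  0.2366 -0.0387] 0.013855595875813484
0.276 [0.6019 0.1459 0.2757] [-0.5449 -0.4421  0.8806] 0.013186038077712736
0.27 [0.6019 0.1459 0.2694] [-1.8281 -0.0685 -0.0342] 0.013712538836282278
0.264 [0.602  0.1459 0.2634] [-1.409  -0.0352  0.6355] 0.013607666900817487
0.258 [0.602  0.1459 0.2575] [-0.5289  0.16    1.0525] 0.013449039914027372
0.254 [0.6021 0.1459 0.2536] [-1.5235  0.8915  0.3903] 0.014101372131541742
15.6417
```

Run:
```python
from h import *
np.set_printoptions(suppress=True,precision=4)
f0=manip.state()["contact_force"]
z=.2535
while z>.249:
    z-=.0007; manip.move_linear((.602,.1459,z),.03); s=manip.state(); f=s["contact_force"]-f0
    if f[2]>6: break
print(z,s["tool_pos"],f); manip.dwell(.3)
s=manip.state(); p=s["tool_pos"]; y0=np.radians(-84.6)
for d in np.linspace(0,1.28,9)[1:]:
    try: manip.move_linear((.602,.1459,z),.05,rot=down(y0+d))
    except Exception as e: print("lin",repr(e)); manip.move_pose((.602,.1459,z),down(y0+d))
    s=manip.state(); print(round(d,2),s["tool_pos"],s["contact_force"]-f0,s["moment"][2],s["clock"])
manip.dwell(.3)
c=cams.capture("scene"); cv2.imwrite("pics/scene2.png",c["image"]); np.savez("scene2.npz",**c); shot("hg3")
```

```text
0.25210000000000005 [0.6021 0.146  0.253 ] [-2.4414 -0.6987  6.2052]
0.16 [0.6021 0.1458 0.2529] [-2.7359 -1.3756  8.9496] -0.026379810899309002 16.75
0.32 [0.6024 0.1458 0.2529] [-2.0535 -1.6388  7.7528] 0.035495307583522574 17.0583
0.48 [0.6025 0.1458 0.2529] [-2.167  -1.3564  8.7811] -0.048946083616077544 17.3667
0.64 [0.6027 0.1458 0.2529] [-2.418  -0.8041  8.5827] 0.00646923127025751 17.675
0.8 [0.6027 0.1459 0.2529] [-2.1628 -0.4274  7.9565] 0.01678537962806588 17.9833
0.96 [0.6029 0.146  0.2529] [-0.221  -1.3499  8.4566] 0.04870145385606847 18.2917
1.12 [0.6029 0.1461 0.2529] [-0.6328 -0.8828  7.9867] -0.0037849928347391745 18.6
1.28 [0.603  0.1462 0.2529] [-0.3662 -0.5766  8.1561] 0.04425756760116925 18.9083
```

View pics/scene2.png

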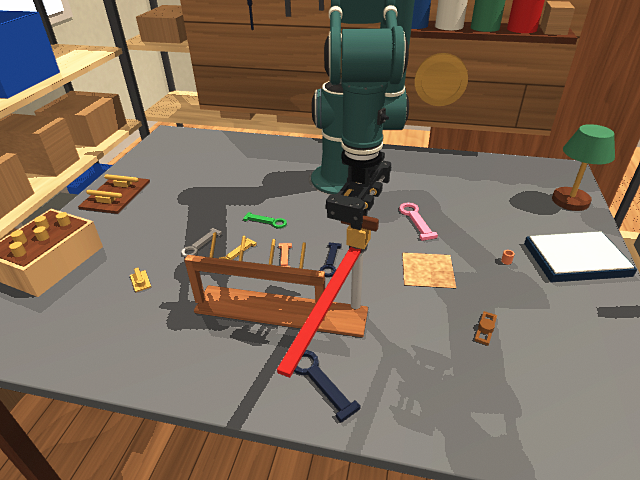

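```bash
cat >> h.py <<'E'
PSI=.0185; O=np.array([.6571,-.0230,0])
RZ=R.from_euler("z",PSI).as_matrix()
def rk(p): return O+RZ@np.asarray(p,float)
PEGY=[.05,-.02,-.09,-.16]
HYAW=np.radians(-84.6)+1.28; HP=np.array([.602,.1459,.2521])
E
python3 - <<'E'
from h import *
np.set_printoptions(suppress=True,precision=4)
manip.set_gripper(.045,20); manip.move_linear((.6025,.146,.34),.2)
print(manip.state()["clock"])
manip.move_pose((.45,.0,.40),down(-np.pi/2)); manip.dwell(.2); shot("w3"); c=load("w_rack")
print("tips pred",project(c,[rk((-.052,y,.184)) for y in PEGY]).round(1).tolist())
c=cams.capture("scene");cv2.imwrite("pics/scene3.png",c["image"]); np.savez("scene3.npz",**c)
print("scene tips",project(c,[rk((-.052,y,.184)) for y in PEGY]).round(1).tolist(),"spindle",project(c,[(.602,.146,.276)]).round(1).tolist())
im=c["image"].copy(); cv2.imwrite("pics/c4.png",cv2.resize(im[190:350,160:480],(800,400),interpolation=2))
c=load("w_rack"); cv2.imwrite("pics/c5.png",cv2.resize(c["image"][200:290,150:450],(800,240),interpolation=2))
E
```

```text
20.525
tips pred [[363.3, 243.2], [302.3, 244.4], [241.5, 245.6], [180.8, 246.7]]
scene tips [[303.6, 243.4], [273.2, 239.8], [243.5, 236.4], [214.5, 233.0]] spindle [[358.7, 214.9]]
```

View pics/c4.png

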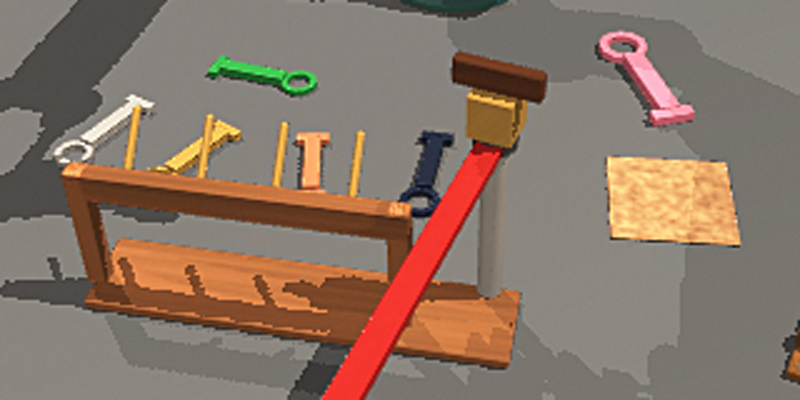

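View pics/c5.png

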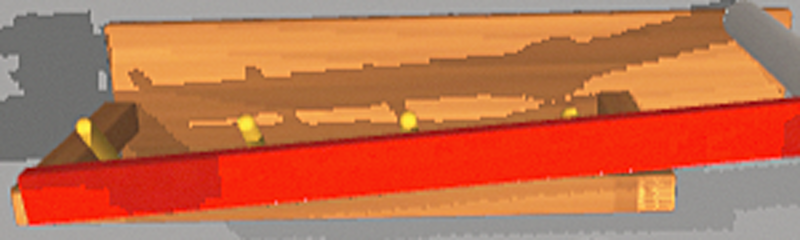

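View pics/w3.png

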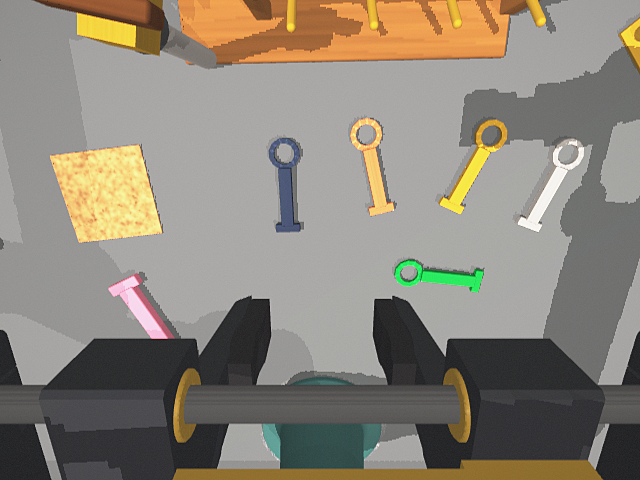

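```bash
cat >> h.py <<'E'
def hangpose(i,sgn,h,off=0,dx=0):
    kz=RZ@np.array([-1,0,1])/2**.5; kx=RZ@np.array([1,0,1])/2**.5; ky=np.cross(kz,kx)
    x=-kz; y=sgn*ky; rot=R.from_matrix(np.c_[x,y,np.cross(x,y)]).as_rotvec()
    mid=rk((-.029,PEGY[i],.161))
    return mid-kx*(.055+dx)+kz*(h-.0035+off), rot
E
python3 - <<'E'
from meas import *
np.set_printoptions(suppress=True,precision=3)
c=load("w3")
for k in "abcd":
    b=keypose(c,k); print(k,b and {q:np.round(v,3).tolist() for q,v in b.items()})
for i in range(4):
    for s in (1,-1):
        for off in (.06,0):
            p,r=hangpose(i,s,.003,off); q=inverse_kinematics(p,r); print(i,s,off,p,None if q is None else np.round(q,2))
E
```

```text
a {'eye': [0.484, 0.053], 'yaw': -0.006, 'L': 132.646, 'w': 40.341, 'tl': 0.112, 'org': [0.429, 0.053], 'px': [285.325, 187.289]}
b {'eye': [0.508, -0.231], 'yaw': -0.456, 'L': 132.811, 'w': 42.354, 'tl': 0.112, 'org': [0.458, -0.207], 'px': [472.964, 167.531]}
c None
d {'eye': [0.483, -0.342], 'yaw': -0.379, 'L': 132.812, 'w': 42.095, 'tl': 0.113, 'org': [0.432, -0.321], 'px': [551.08, 186.244]}
0 1 0.06 [0.546 0.025 0.164] [-0.01 -0.3   2.5   0.15  0.15 -1.75]
0 1 0 [0.589 0.026 0.122] None
0 -1 0.06 [0.546 0.025 0.164] [-0.01 -0.3   2.5   0.15  0.15  1.4 ]
0 -1 0 [0.589 0.026 0.122] [-0.01 -0.11  2.46  1.23  0.02  0.32]
1 1 0.06 [ 0.548 -0.045  0.164] None
1 1 0 [ 0.59  -0.044  0.122] None
1 -1 0.06 [ 0.548 -0.045  0.164] [-0.24 -0.29  2.49  0.84  0.24  0.56]
1 -1 0 [ 0.59  -0.044  0.122] [-0.21 -0.1   2.45  1.45  0.16 -0.04]
2 1 0.06 [ 0.549 -0.115  0.164] None
2 1 0 [ 0.591 -0.114  0.122] None
2 -1 0.06 [ 0.549 -0.115  0.164] [-0.45 -0.24  2.46  1.06  0.37  0.2 ]
2 -1 0 [ 0.591 -0.114  0.122] [-0.39 -0.06  2.41  1.42  0.29 -0.14]
3 1 0.06 [ 0.55  -0.185  0.164] None
3 1 0 [ 0.593 -0.184  0.122] None
3 -1 0.06 [ 0.55  -0.185  0.164] [-0.62 -0.16  2.4   1.12  0.48  0.01]
3 -1 0 [ 0.593 -0.184  0.122] [-0.55 -0.    2.36  1.37  0.4  -0.21]
```

```bash
python3 - <<'E'
s=open("h.py").read(); i=s.index("def hangpose"); s=s[:i]+'''def hangpose(i,sgn,h,off=0,dx=0,t=np.radians(25)):
    kz=RZ@np.array([-np.sin(t),0,np.cos(t)]); kx=RZ@np.array([np.cos(t),0,np.sin(t)]); ky=np.cross(kz,kx)
    ax=RZ@np.array([-1,0,1])/2**.5
    x=-kz; y=sgn*ky; rot=R.from_matrix(np.c_[x,y,np.cross(x,y)]).as_rotvec()
    mid=rk((-.029,PEGY[i],.161))
    return mid+ax*off-kx*(.055+dx)+kz*(h-.0035), rot
'''
open("h.py","w").write(s)
E
python3 - <<'E'
from meas import *
np.set_printoptions(suppress=True,precision=3)
for t in (20,25,30):
  for i in range(4):
    for s in (1,-1):
      print(t,i,s,[None if (q:=inverse_kinematics(*hangpose(i,s,.003,off,t=np.radians(t)))) is None else np.round(q,2) for off in (.06,0)])
c=load("w3"); hsv=cv2.cvtColor(c["image"],cv2.COLOR_BGR2HSV)
print(hsv[150:205:8,374].tolist(),hsv[205:215:2,380].tolist(),hsv[135,350:358].tolist())
E
```

```text
20 0 1 [array([-0.01, -0.18,  2.21,  0.01,  0.76, -1.6 ]), array([-0.  , -0.04,  2.17,  0.01,  0.66, -1.6 ])]
20 0 -1 [array([-0.01, -0.18,  2.21,  0.01,  0.76,  1.54]), array([-0.  , -0.04,  2.17,  0.01,  0.66,  1.54])]
20 1 1 [array([-0.17, -0.17,  2.2 ,  0.09,  0.77, -1.82]), array([-0.15, -0.03,  2.16,  0.1 ,  0.67, -1.81])]
20 1 -1 [array([-0.17, -0.17,  2.2 ,  0.09,  0.77,  1.32]), array([-0.15, -0.03,  2.16,  0.1 ,  0.67,  1.33])]
20 2 1 [array([-0.33, -0.14,  2.17,  0.17,  0.78, -2.02]), array([-0.3 , -0.01,  2.14,  0.17,  0.68, -2.  ])]
20 2 -1 [array([-0.33, -0.14,  2.17,  0.17,  0.78,  1.12]), array([-0.3 , -0.01,  2.14,  0.17,  0.68,  1.14])]
20 3 1 [array([-0.47, -0.09,  2.13,  0.23,  0.8 , -2.2 ]), array([-0.43,  0.04,  2.09,  0.23,  0.71, -2.18])]
20 3 -1 [array([-0.47, -0.09,  2.13,  0.23,  0.8 ,  0.95]), array([-0.43,  0.04,  2.09,  0.23,  0.71,  0.97])]
25 0 1 [array([-0.01, -0.22,  2.27,  0.02,  0.65, -1.61]), array([-0.  , -0.07,  2.23,  0.02,  0.54, -1.61])]
25 0 -1 [array([-0.01, -0.22,  2.27,  0.02,  0.65,  1.53]), array([-0.  , -0.07,  2.23,  0.02,  0.54,  1.5
[... 1173 characters left out ...]
y([-0.34, -0.06,  2.26,  0.39,  0.47, -2.23])]
30 2 -1 [array([-0.37, -0.2 ,  2.29,  0.35,  0.59,  0.93]), array([-0.34, -0.06,  2.26,  0.39,  0.47,  0.91])]
30 3 1 [array([-0.53, -0.14,  2.24,  0.46,  0.63, -2.43]), array([-0.48, -0.  ,  2.21,  0.5 ,  0.52, -2.45])]
30 3 -1 [array([-0.53, -0.14,  2.24,  0.46,  0.63,  0.71]), array([-0.48, -0.  ,  2.21,  0.5 ,  0.52,  0.69])]
[[20, 142, 251], [20, 139, 247], [19, 141, 247], [21, 135, 247], [19, 140, 247], [22, 128, 247], [22, 131, 250]] [[22, 128, 247], [17, 144, 247], [20, 133, 247], [21, 133, 248], [12, 122, 255]] [[14, 143, 255], [26, 120, 253], [25, 118, 248], [24, 118, 248], [31, 88, 255], [24, 121, 255], [137, 20, 112], [105, 14, 110]]
```

```bash
python3 - <<'E'
s=open("meas.py").read()
s=s.replace('"b":((20,120,90),(30,255,255)),"c":((8,90,120),(18,255,255))','"b":((5,70,90),(36,255,255)),"c":((5,70,90),(36,255,255))')
s=s.replace("        best=dict(","        if near is not None and np.linalg.norm(e-near)>.09: continue\n        best=dict(")
s+='''
NEAR={"a":(.483,.052),"b":(.508,-.231),"c":(.507,-.06),"d":(.482,-.342)}
def look(k,tag):
    e=NEAR[k]; manip.move_pose((.455,np.clip(e[1]*.95,-.33,.1),.34),down(-np.pi/2)); manip.dwell(.15)
    c=shot(f"look_{k}{tag}"); return keypose(c,k,np.array(e))
def pick(b,h=.003,open_=.05):
    manip.set_gripper(open_,40); yaw=b["yaw"]-np.pi/2
    p=np.r_[b["org"],0]; manip.move_pose(p+[0,0,.10],down(yaw)); manip.move_linear(p+[0,0,h],.12)
    manip.set_gripper(0.0,45); s=manip.state(); print("grip",s["gripper_width"],s["tool_pos"],s["contact_force"])
    manip.move_linear(p+[0,0,.20],.2); s=manip.state(); print("lift",s["gripper_width"],s["contact_force"],s["clock"])
'''
open("meas.py","w").write(s)
E
python3 - <<'E'
from meas import *
np.set_printoptions(suppress=True,precision=3)
for n in("w3","w_keys","top0"): print(keypose(load(n),"c",np.array(NEAR["c"])),keypose(load(n),"b",np.array(NEAR["b"])))
b=look("a","0"); print(b)
if b and np.linalg.norm(b["eye"]-NEAR["a"])<.02: pick(b); shot("held_a")
E
```

```text
{'eye': array([ 0.509, -0.06 ]), 'yaw': np.float64(0.2537599602896849), 'L': 135.21092224121094, 'w': 42.49589538574219, 'tl': np.float64(0.11328353470192265), 'org': array([ 0.456, -0.074]), 'px': array([372.4  , 167.034])} {'eye': array([ 0.508, -0.23 ]), 'yaw': np.float64(-0.4343123252586625), 'L': 133.7534637451172, 'w': 44.778961181640625, 'tl': np.float64(0.1127228331511531), 'org': array([ 0.458, -0.207]), 'px': array([473.353, 165.681])}
{'eye': array([ 0.507, -0.061]), 'yaw': np.float64(0.24255468145560133), 'L': 134.5382843017578, 'w': 42.33446502685547, 'tl': np.float64(0.11260949332314092), 'org': array([ 0.454, -0.074]), 'px': array([359.621, 214.926])} {'eye': array([ 0.506, -0.232]), 'yaw': np.float64(-0.41003091324535734), 'L': 134.1251220703125, 'w': 42.17972946166992, 'tl': np.float64(0.11288241703358233), 'org': array([ 0.456, -0.21 ]), 'px': array([268.624, 216.392])}
{'eye': array([ 0.508, -0.061]), 'yaw': np.float64(0.21110981339471346), 'L': 135.71763610839844, 'w': 44.37452697753906, 'tl': np.float64(0.11369689994446198), 'org': array([ 0.454, -0.072]), 'px': array([366.457, 267.038])} {'eye': array([ 0.507, -0.232]), 'yaw': np.float64(-0.450352715980233), 'L': 135.2814178466797, 'w': 43.628700256347656, 'tl': np.float64(0.11345859478872518), 'org': array([ 0.457, -0.208]), 'px': array([420.691, 267.517])}
{'eye': array([0.484, 0.053]), 'yaw': np.float64(-0.00041784960163601784), 'L': 131.29698181152344, 'w': 41.096168518066406, 'tl': np.float64(0.11147704567395196), 'org': array([0.429, 0.053]), 'px': array([318.835, 200.234])}
grip 0.017427614865696144 [0.429 0.053 0.003] [-1.395 -1.031  4.609]
lift 0.01751708311876947 [-0.034  0.046 -0.3  ] 26.4083
```

View pics/held_a.png

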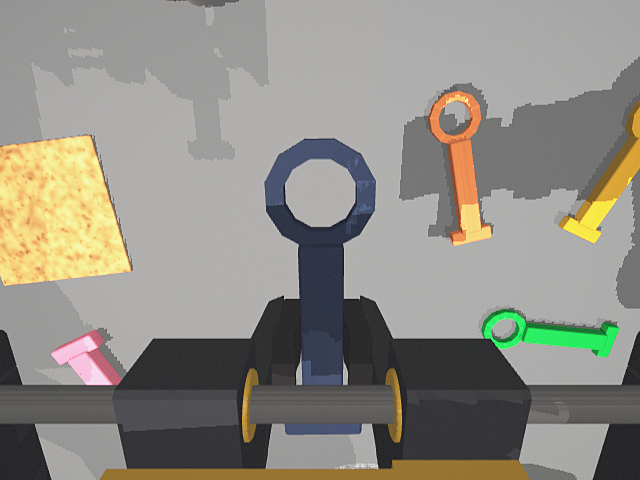

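```bash
cat >> meas.py <<'E'
def approach(i,tag,h=.003):
    p,r=hangpose(i,-1,h,.075); manip.move_pose(p,r)
    p,r=hangpose(i,-1,h,.045); manip.move_linear(p,.1); manip.dwell(.15); shot("app"+tag)
    c=cams.capture("scene"); cv2.imwrite(f"pics/sapp{tag}.png",cv2.resize(c["image"][150:350,160:480],(800,500),interpolation=2))
def insert(i,h=.003,end=0.0):
    f0=manip.state()["contact_force"]
    for off in (.03,.015,end):
        manip.move_linear(hangpose(i,-1,h,off)[0],.08); s=manip.state(); print(off,s["contact_force"]-f0,s["gripper_width"])
def release(i,tag,h=.003,end=0.0):
    manip.set_gripper(.034,20); manip.dwell(.2)
    p=manip.state(); M=R.from_rotvec(p["tcp_rot"]).as_matrix(); tp=hangpose(i,-1,h,end)[0]
    manip.move_linear(tp-M[:,0]*.05,.12); manip.move_linear(tp-M[:,0]*.05+np.array([-.05,0,.10]),.2); manip.dwell(.3)
    c=cams.capture("scene"); cv2.imwrite(f"pics/srel{tag}.png",cv2.resize(c["image"][150:350,160:480],(800,500),interpolation=2)); np.savez(f"srel{tag}.npz",**c); print(manip.state()["clock"])
E
python3 - <<'E'
from meas import *
approach(0,"a")
E
```

```text
(no output)
```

View pics/sappa.png

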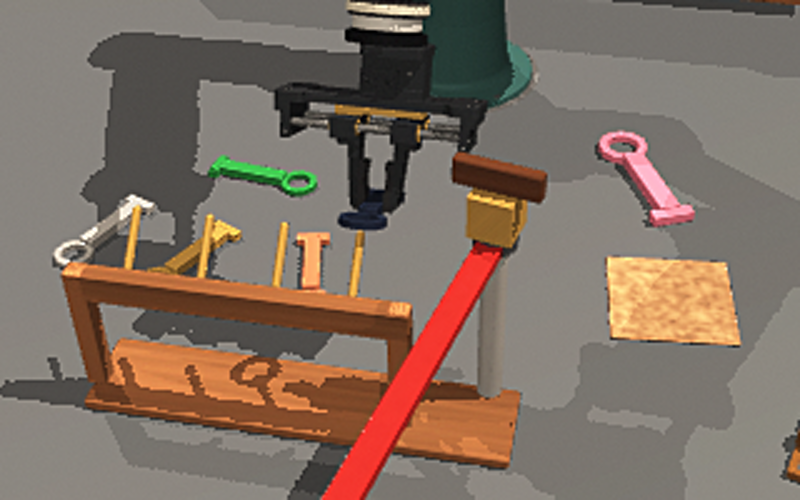

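View pics/appa.png

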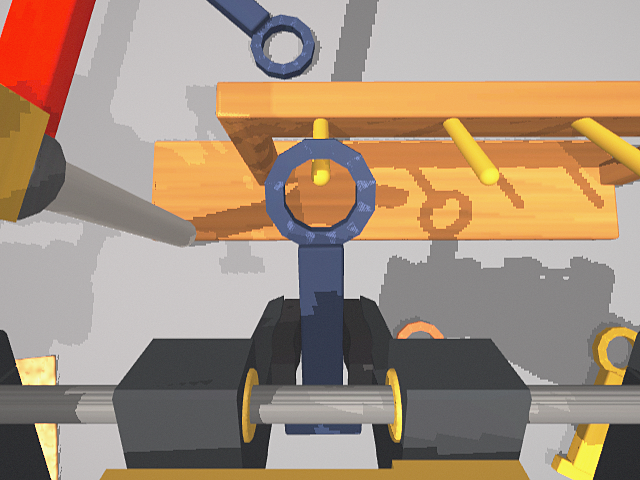

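Run:
```python
from meas import *
np.set_printoptions(suppress=True,precision=2)
insert(0); shot("insa"); release(0,"a")
```

```text
0.03 [0.04 0.61 1.34] 0.01724630622955672
0.015 [-0.91  0.63  0.34] 0.0174286899879676
0.0 [0.54 0.86 0.95] 0.017135710864488063
31.05
```

View pics/srela.png

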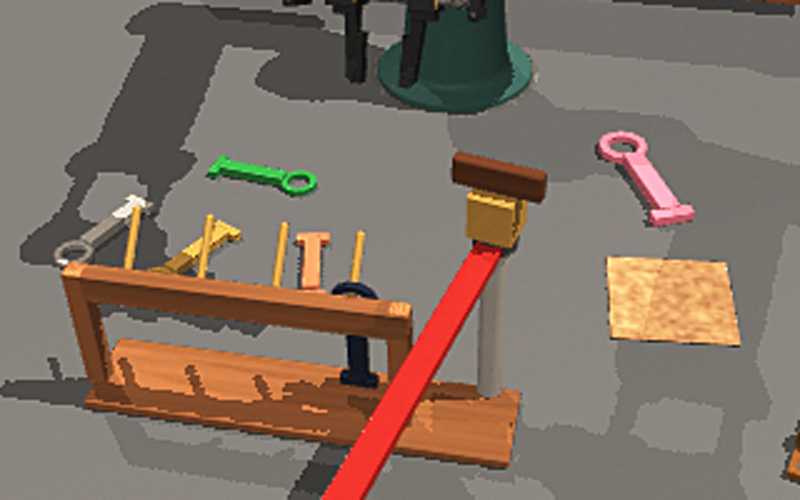

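Run:
```python
from meas import *
np.set_printoptions(suppress=True,precision=3)
b=look("c","0"); print(b)
if b and abs(b["tl"]-.113)<.003: pick(b); approach(1,"c")
```

```text
{'eye': array([ 0.509, -0.06 ]), 'yaw': np.float64(0.24392483090911476), 'L': 134.53981018066406, 'w': 42.206478118896484, 'tl': np.float64(0.11344330455699116), 'org': array([ 0.456, -0.074]), 'px': array([333.674, 176.273])}
grip 0.017246515909701506 [ 0.456 -0.074  0.003] [-0.768 -0.189  3.198]
lift 0.017056810058147836 [-0.148  0.516 -1.19 ] 35.9083
```

View pics/appc.png

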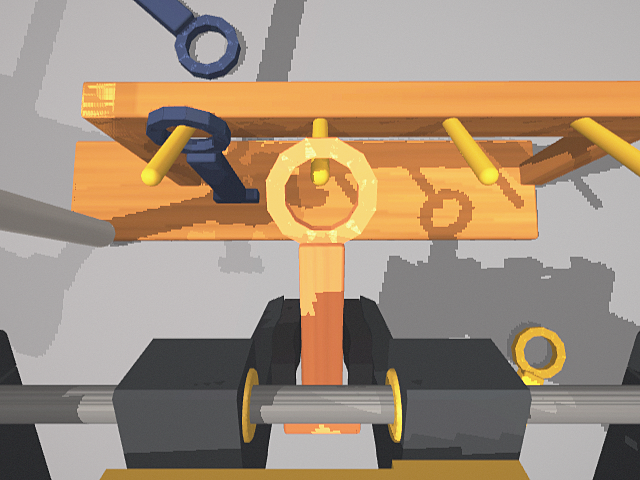

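Eye ring (321,192) with peg 1's tip (320,177) inside it, and key a hanging on peg 0. Insert, then the next key.

Run:
```python
from meas import *
np.set_printoptions(suppress=True,precision=3)
insert(1); release(1,"c")
b=look("b","0"); print(b)
if b and abs(b["tl"]-.113)<.003: pick(b); approach(2,"b")
```

```text
0.03 [ 0.412 -0.744  0.159] 0.01751101233233007
0.015 [ 0.21   0.316 -0.233] 0.017563459883093893
0.0 [ 0.958 -0.915  0.442] 0.017472814736744672
40.4333
{'eye': array([ 0.508, -0.232]), 'yaw': np.float64(-0.4548728745245841), 'L': 134.665283203125, 'w': 42.240577697753906, 'tl': np.float64(0.11336527589398424), 'org': array([ 0.459, -0.208]), 'px': array([318.033, 175.686])}
grip 0.017302655270958606 [ 0.459 -0.208  0.003] [-1.306  0.723  2.689]
lift 0.01684545720454718 [-0.447 -0.137 -1.569] 45.4833
```

View pics/appb.png

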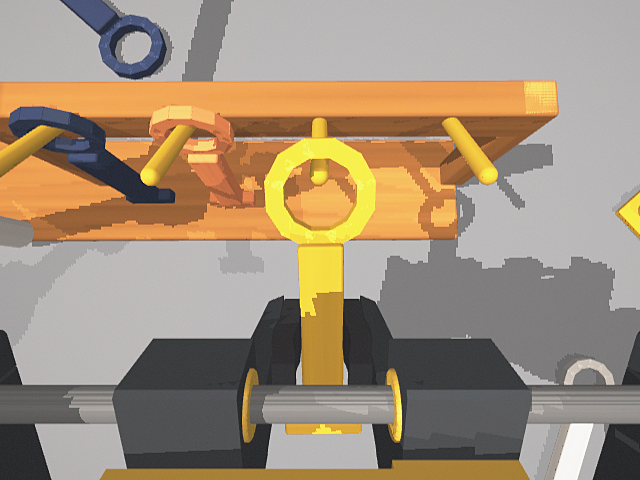

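View pics/sappb.png

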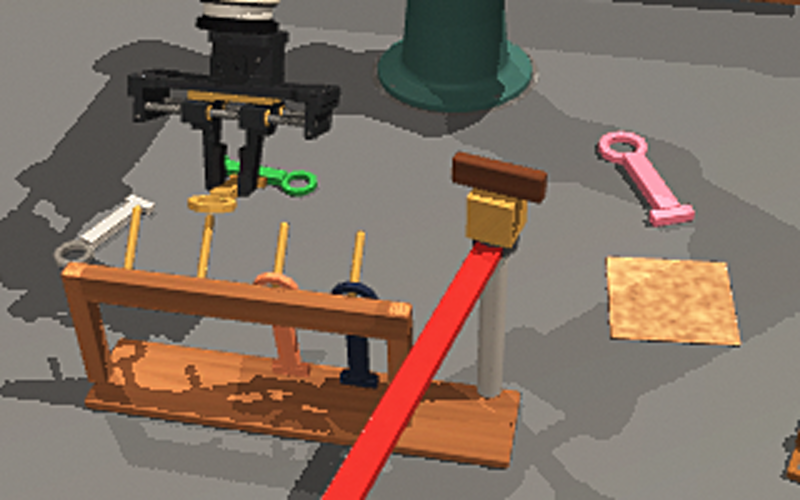

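Blue and copper hang; brass eye (320,190) surrounds peg 2's tip (319,177). Continue with brass and the bright key.

Run:
```python
from meas import *
np.set_printoptions(suppress=True,precision=3)
insert(2); release(2,"b")
b=look("d","0"); print(b)
if b and abs(b["tl"]-.113)<.003: pick(b); approach(3,"d")
```

```text
0.03 [-0.106  0.665 -0.67 ] 0.01690105158677399
0.015 [0.741 0.416 0.122] 0.017419454671186503
0.0 [-0.564 -0.135 -0.111] 0.017331987189696415
50.0333
None
```

View pics/look_d0.png

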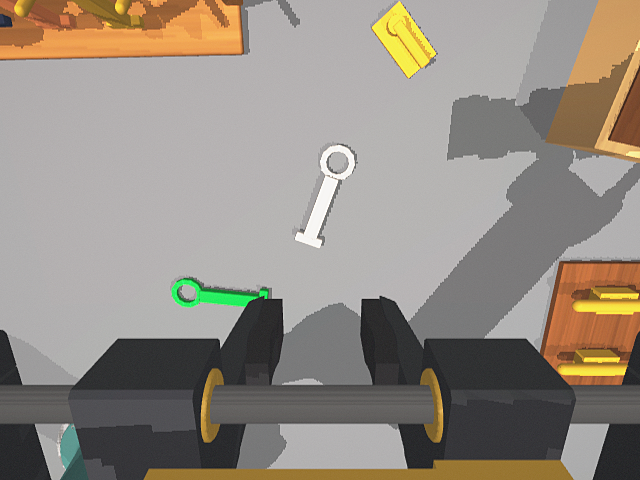

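View pics/srelb.png

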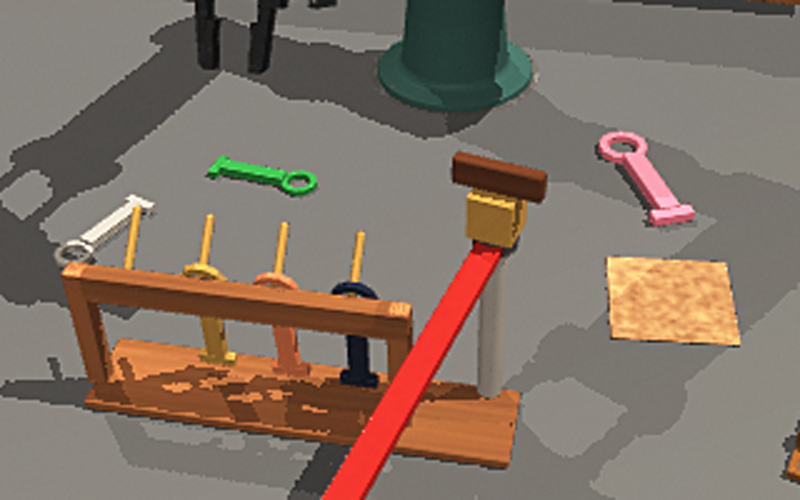

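```bash
sed -i 's/"d":((0,0,185)/"d":((0,0,215)/' meas.py
python3 - <<'E'
from meas import *
np.set_printoptions(suppress=True,precision=3)
b=keypose(load("look_d0"),"d",np.array(NEAR["d"])); print(b)
if b and abs(b["tl"]-.113)<.004 : pick(b); approach(3,"d")
E
```

```text
{'eye': array([ 0.483, -0.343]), 'yaw': np.float64(-0.3395306170001129), 'L': 134.24058532714844, 'w': 41.84347915649414, 'tl': np.float64(0.11303160186167549), 'org': array([ 0.431, -0.324]), 'px': array([324.34, 196.17])}
grip 0.01734885215343102 [ 0.431 -0.324  0.003] [-0.94   1.079  3.409]
lift 0.017357502103361778 [-0.56  -0.197 -1.809] 55.1917
```

View pics/appd.png

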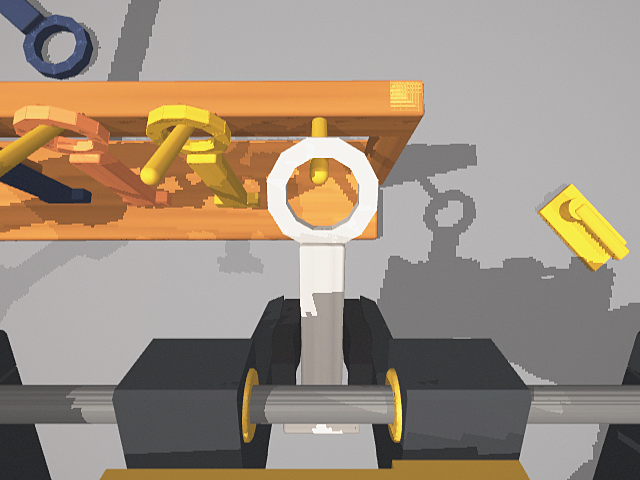

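Bright eye ring (322,190) surrounds peg 3's tip (319,176).

Run:
```python
from meas import *
np.set_printoptions(suppress=True,precision=3)
insert(3); release(3,"d")
manip.move_pose((.50,-.04,.36),down(-np.pi/2)); manip.dwell(.2); shot("w4")
manip.set_gripper(.045,20)
manip.move_pose((.6025,.146,.36),down(HYAW)); manip.dwell(.3); shot("hh"); print(manip.state()["clock"])
```

```text
0.03 [-0.661 -1.003  0.577] 0.01701909543857475
0.015 [-1.248 -0.437  0.271] 0.01734188774650242
0.0 [-0.394  0.961 -0.13 ] 0.01737952260604013
59.8833
62.5333
```

View pics/sreld.png

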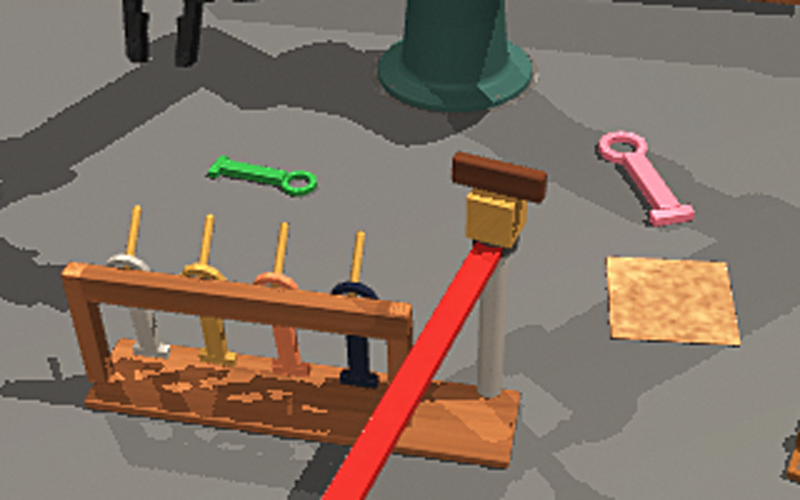

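View pics/hh.png

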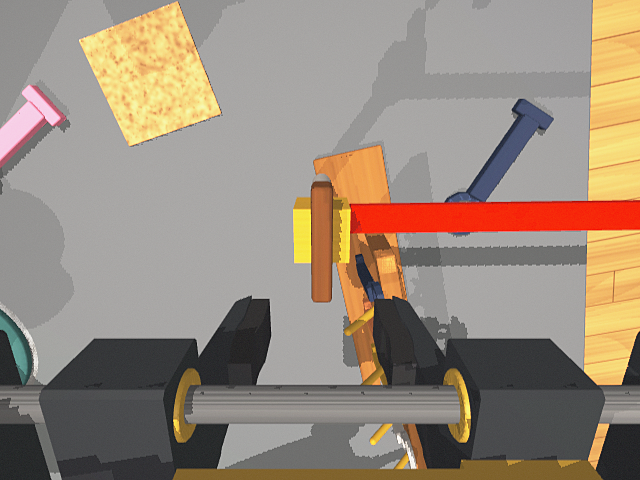

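Run:
```python
from h import *
np.set_printoptions(suppress=True,precision=3)
manip.move_linear((.6025,.146,.2535),.12); manip.set_gripper(0,45); manip.dwell(.2)
s=manip.state(); print(s["gripper_width"],s["contact_force"],s["moment"])
f0=s["contact_force"]; m0=s["moment"]; P=(.6023,.1459,.2528)
yc=np.radians(-90)+PSI
ys=list(np.linspace(HYAW,yc+.06,9)[1:])+list(yc+np.array([.03,0,-.02,-.04,-.06,-.08,-.1,-.12]))
for y in ys:
    manip.move_linear(P,.05,rot=down(y)); s=manip.state(); m=s["moment"]-m0
    print(round(y-yc,3),s["contact_force"]-f0,m.round(3),s["clock"])
    if y<yc+.05 and abs(m[2])>.5: break
manip.dwell(.4)
c=cams.capture("scene"); cv2.imwrite("pics/scene5.png",cv2.resize(c["image"][150:350,160:480],(800,500),interpolation=2)); np.savez("scene5.npz",**c); shot("hg5")
```

```text
0.013659842225910237 [-0.309 -0.465  1.399] [-0.072  0.014 -0.029]
1.194 [-1.819 -0.957  4.612] [-0.098  0.408  0.043] 64.6583
1.032 [-2.887 -1.285  3.379] [-0.099  0.36  -0.018] 64.9667
0.87 [-3.618  0.514  5.382] [-0.113  0.644  0.049] 65.275
0.708 [-2.578 -0.649  3.757] [-0.074  0.427 -0.021] 65.5833
0.546 [-3.514 -0.162  4.779] [0.007 0.586 0.063] 65.8917
0.384 [-3.137 -0.589  3.798] [-0.044  0.484 -0.043] 66.2
0.222 [-4.346  0.332  4.928] [0.055 0.647 0.008] 66.5083
0.06 [-3.541  1.499  4.552] [ 0.119  0.598 -0.044] 66.8167
0.03 [-3.701  0.023  4.532] [0.128 0.576 0.006] 67.0667
0.0 [-3.311  0.409  4.525] [ 0.084  0.613 -0.013] 67.3167
-0.02 [-3.433  0.351  4.868] [0.042 0.628 0.143] 67.5667
-0.04 [-3.974  0.308  6.094] [0.18  0.736 0.157] 67.8167
-0.06 [-4.352  2.008  5.661] [0.223 0.812 0.123] 68.0667
-0.08 [-5.251  1.084  5.053] [0.27  0.864 0.186] 68.3167
-0.1 [-5.008  1.805  5.131] [0.299 0.877 0.316] 68.5667
-0.12 [-5.448  1.417  5.354] [0.356 0.882 0.575] 68.8167
```

View pics/scene5.png

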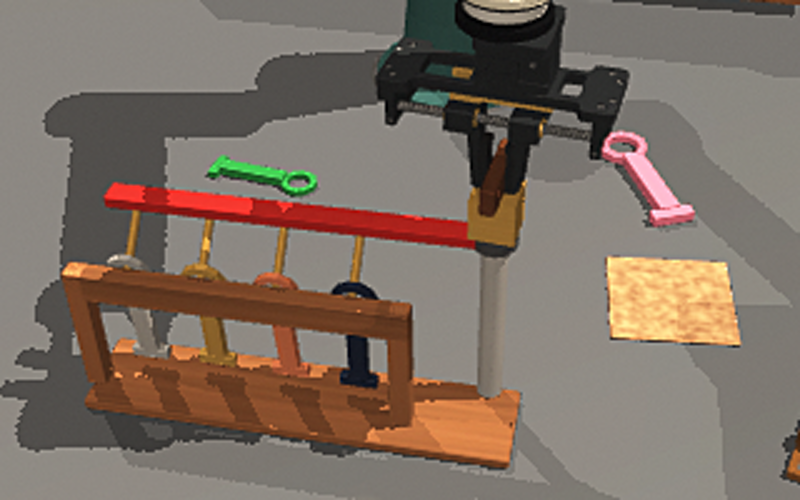

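View pics/hg5.png

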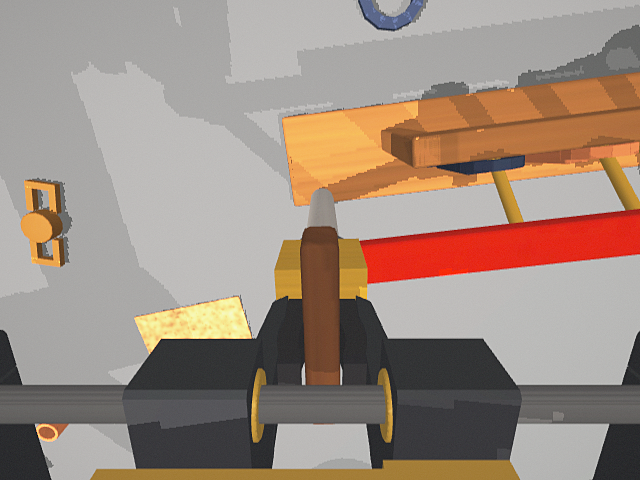

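Run:
```python
from h import *
c=load("hg5"); hsv=cv2.cvtColor(c["image"],cv2.COLOR_BGR2HSV).astype(int); H,S,V=hsv[...,0],hsv[...,1],hsv[...,2]
red=((H<5)|(H>175))&(S>190)
lo=[];up=[]
for u in range(380,636,2):
    v=np.nonzero(red[150:330,u])[0]+150
    if len(v)>10: lo.append((u,v.max()+.5)); up.append((u,v.min()-.5))
def d(pts,z):
    P=ray_plane(c,np.array(pts,float),z)[:,:2]; l=cv2.fitLine(np.float32(P*1000),cv2.DIST_HUBER,0,.01,.01).ravel()
    if l[1]>0:l[:2]*=-1
    return np.arctan2(l[0],-l[1]),l
print("bar near edge",d(lo,.204),"far",d(up,.204))
W=cloud(c); base=(W[...,2]>.006)&(W[...,2]<.018)&(H<20)&(S>90)&(W[...,0]>.55)
fe=[]
for u in range(295,480):
    v=np.nonzero(base[100:230,u])[0]+100
    if len(v)>4: fe.append((u,v.max()+.5))
print("base front",d(fe,.012))
# far bar edge in the scene view vs predicted shut
s=load("scene5"); print(project(s,[rk((-.052,.170-.355,.204)),rk((-.040,-.185,.204)),rk((-.064,-.185,.204))]).round(1))
im=s["image"]; cv2.imwrite("pics/c6.png",cv2.resize(im[210:250,190:270],(800,400),interpolation=0))
```

```text
bar near edge (np.float32(0.020672753), array([ 2.0671282e-02, -9.9978632e-01,  5.9394714e+02,  5.7112644e+01],
      dtype=float32)) far (np.float32(0.02084847), array([ 2.084696e-02, -9.997827e-01,  6.196832e+02,  4.519893e+01],
      dtype=float32))
base front (np.float32(0.01841505), array([ 1.841401e-02, -9.998304e-01,  5.992625e+02,  8.631447e+01],
      dtype=float32))
[[202.7 224.8]
 [200.6 227.9]
 [204.8 221.8]]
```

View pics/c6.png

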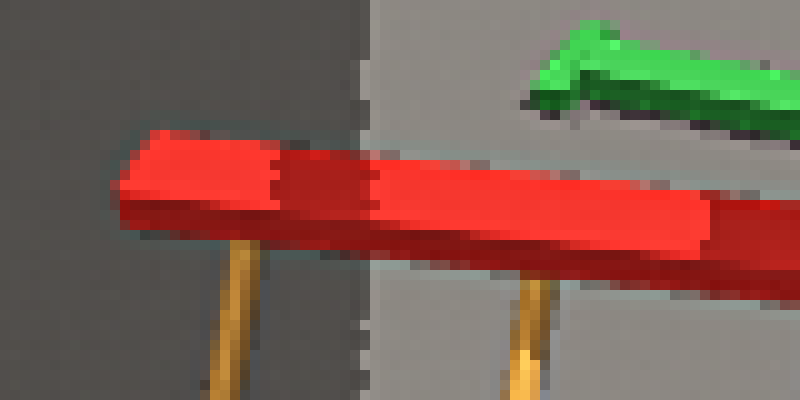

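Run:
```python
from h import *
np.set_printoptions(suppress=True,precision=3)
yc=np.radians(-90)+PSI; P=np.array((.6023,.1459,.2528))
manip.move_linear(P,.05,rot=down(yc-.02)); s=manip.state(); print(s["contact_force"],s["moment"])
manip.move_linear(P+[0,0,.042],.06); s=manip.state(); print(s["contact_force"],s["moment"])
manip.move_linear(P+[0,0,.11],.15); manip.dwell(.2)
s=manip.state(); print(s["gripper_width"],s["contact_force"]); f0=s["contact_force"]; shot("hg6")
r=down(np.radians(-95))
manip.move_pose((.424,.311,.20),r); manip.move_linear((.424,.311,.058),.15)
z=.058
while z>.043:
    z-=.001; manip.move_linear((.424,.311,z),.04); s=manip.state()
    if s["contact_force"][2]-f0[2]>3: break
print("z",z,s["tool_pos"],s["contact_force"]-f0)
manip.set_gripper(.04,20); manip.dwell(.2); manip.move_linear((.424,.311,.20),.15)
manip.move_pose((.38,.20,.40),down(-np.pi/2)); manip.dwell(.3); shot("fin")
for n in("scene","top"):
    c=cams.capture(n); cv2.imwrite(f"pics/{n}_f.png",c["image"]); np.savez(f"{n}_f.npz",**c)
print(manip.state()["clock"])
```

```text
[-3.766  1.161  4.961] [0.115 0.618 0.167]
[ 0.148  0.028 -1.616] [ 0.034 -0.005  0.02 ]
0.01335922756268778 [-0.564  0.028 -2.947]
z 0.047999999999999994 [0.424 0.311 0.049] [-2.657 -3.55   8.114]
79.2917
```

View pics/scene_f.png

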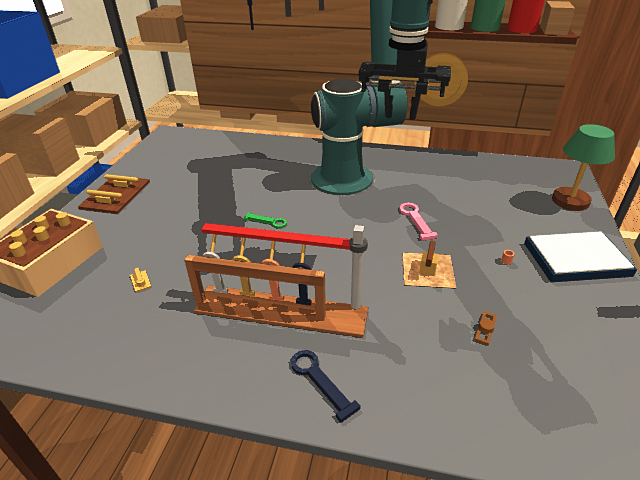

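View pics/fin.png

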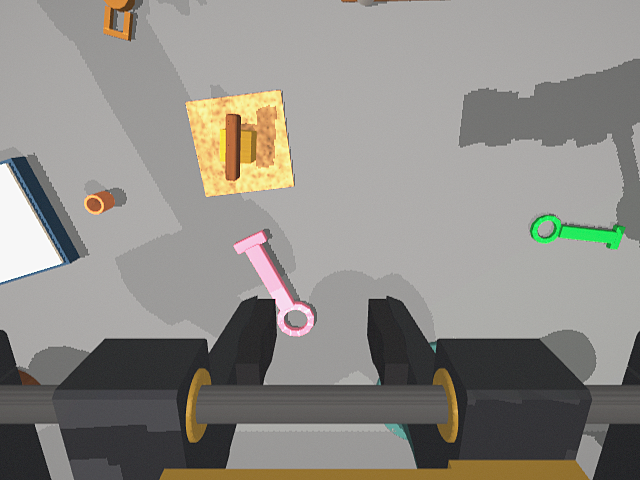

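Run:
```python
from h import *
for n in("scene5","scene_f"):
    c=load(n); h=cv2.cvtColor(c["image"],cv2.COLOR_BGR2HSV).astype(int); red=((h[...,0]<5)|(h[...,0]>175))&(h[...,1]>170)
    red[:215]=0; red[260:]=0; red[:,360:]=0; red[:,:180]=0
    v,u=np.nonzero(red); up=[(x,np.nonzero(red[:,x])[0].min()-.5) for x in range(210,330) if red[:,x].any()]
    P=ray_plane(c,np.array(up,float),.204)[:,:2]; l=cv2.fitLine(np.float32(P*1000),cv2.DIST_HUBER,0,.01,.01).ravel(); l=l*np.sign(-l[1])
    print(n,u.min(),"bar yaw",np.arctan2(l[0],-l[1]),"keeper",np.arctan2(l[0],-l[1])-PSI)
c=load("fin"); W=cloud(c); g=(W[...,2]>.055)&(W[...,2]<.085)&(abs(W[...,0]-.42)<.07)&(abs(W[...,1]-.31)<.07)
P=W[g]; print("grip top",np.median(P,0),np.percentile(P[:,2],[50,90])); print(rect(P)[0])
c=load("scene_f"); cv2.imwrite("pics/c7.png",cv2.resize(c["image"][210:350,160:440],(800,400),interpolation=2))
```

```text
scene5 202 bar yaw 0.020717219 keeper 0.0022172183
scene_f 202 bar yaw 0.020090416 keeper 0.0015904158
grip top [0.42633732 0.30845062 0.06948492] [0.06948492 0.07092015]
((424.9923095703125, 310.3040466308594), (14.528890609741211, 79.2123794555664), 84.53778076171875)
```

View pics/c7.png

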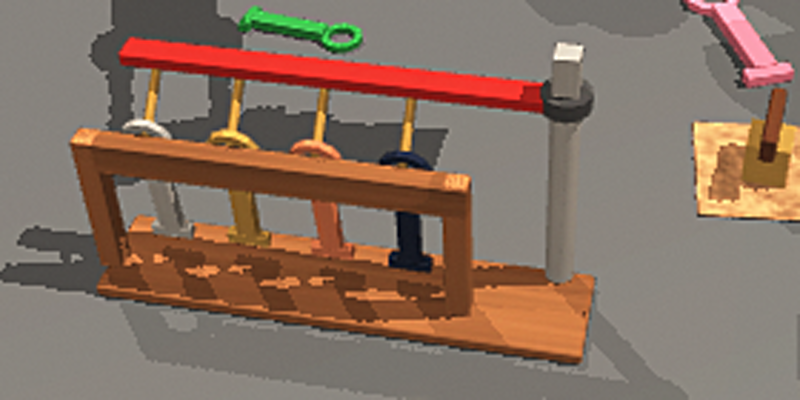

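All four keys hang, the bar is shut, and the handle stands upright on the pad.

Run:
```python
from h import *
order.close_job(); print(manip.state()["clock"])
```

```text
the job is handed in; nothing more can be done
the job is handed in; nothing more can be done
```

The job is done and handed in at about 79 s on the robot's clock. Closing it gave no verdict.

**What I did:**
- I seated the T-handle on the spindle and turned the keeper bar back about 1.3 rad.
- I hung all four keys by their eyes: blue on peg 0, copper on peg 1, brass on peg 2 and bright steel on peg 3.
- I turned the bar shut against its stop, lifted the handle off and stood it back on the pad.
- I did not touch the large blue, green or pink look-alikes, or the latch, swivel and ferrule.

**Last checks:**
- **Keys:** the final picture shows all four hanging on separate pegs, judged by eye rather than measured.
- **Keeper bar:** it reads about 0.002 rad from shut in both views, before and after the handle came off.
- **Handle:** its grip is about 2 mm from the pad centre. The top of the grip is at about 0.070 m, where 0.071 m is expected, so it stands upright.

**What went wrong or disagreed:** the first look at the bright steel key found nothing because the brightness threshold was too low; I raised it and the key was found. Positions from the different cameras agreed to about 1–2 mm. No key was seen to have been knocked aside.

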